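Right the toppled parts tub and nest it in its twin

ROBOT

A 7-joint arm with a two-finger parallel gripper is mounted at the origin on the work surface. World frame = base frame: x ahead of the robot, y to its left, z up, the work surface at z = 0. Lengths are in m, angles in rad, forces in N, time in s.
With the tool pointing down it reaches from about 0.425 to 1.025 m from the base axis. Payload 9.4 kg.
Tool frame: the origin (TCP) lies at the very end of the fingers, on their centre line; the grasp point (between the pads) lies 19 mm behind it; z points along the fingers, y is the direction in which the jaws open and shut (so a half turn about z gives the same grasp; the last joint's range is limited). The gripper opens to 93 mm and grips with 3 to 60 N. Pads are 15 mm wide; open, the fingers measure 128 mm over their backs; the gripper's body (75 mm by 188 mm) begins 65 mm behind the grasp point.
Start: joints at [1.067, 0.599, -0.003, 1.599, 0.002, 0.943, -0.08], TCP at [0.3, -0.66, 0.219] pointing down, gripper open.
Joint ranges: [-2.57, 2.57], [-0.35, 1.97], [-1.29, 1.29], [0.11, 2.56], [-1.05, 4.19], [0.11, 1.86], [-2.63, 2.63]. Speed limits (rad/s): [2.22, 2.22, 3.01, 3.01, 3.14, 3.14, 3.14].

INTERFACE

Orientations are given as a unit quaternion [x, y, z, w].
In Python, from workcell import bot, viewer gives the robot as it stands.
- The arm moves only by the tool jog_arm, never from a script. Its argument "rows" is one flat list of numbers, 7 for each row, row after row: the turn, a rotation vector about the tool's x, y, z in rad, then the shift along the tool's x, y, z in cm, then the opening, from 0 (shut) to 1 (fully open). In form: [ax, ay, az, x, y, z, hand, ax, ay, az, x, y, z, hand, ...]. A call has 1 to 5 rows; each row is the pose to reach, as a shift and turn from the pose commanded when the call began, along the tool's axes at that moment; what a row does not reach only later rows make up. A row lasts 1/10 s, in which the tool goes at most 50 mm and 8.59 degrees, less where a joint would pass 70% of its speed; a pose out of reach is approached as far as the arm can. A call with a gripper value outside its range is refused whole. The fingers move at their own pace and stop on an object; "squeeze" is the grip in N (left out, the last holds). Time passes only in rows, so rows that repeat a pose let the fingers close. It gives the time, the measured TCP pose, the force and the opening at its end, in the units of the state.
- bot.sense(): the state, without advancing time (a new reading comes with each control period).
- viewer.capture(name): name is "scene" or "top" or "wrist"; returns (picture, depth): 400x640x3 uint8, red, green, blue; 400x640 float32, m along the optical axis (not along the pixel's ray), 0 where there is no reading.
- viewer.camera_model(name): a dict with "mtx" (3x3 intrinsics, pixels), "distortion" ([k1, k2, p1, p2, k3] as OpenCV has them; the pictures are not rectified), "position" and "rotation" of the camera in the world. Camera axes: x right, y down, z forward; pixel columns grow to the right and rows downward; lengths in m; the calibration is good to about 2 mm. A picture is of the moment at which its call begins: read the wrist's pose just before it. camera_model takes no time and is no camera call; for the wrist camera it gives the pose at the moment of the call.
- bot.job_done(): hands the job in, once; it reports no verdict.
The state is a dict: "clock": time; "q": joint angles; "joint_velocities": joint speeds; "tau": joint torques, N m; "eef_pos": TCP position; "eef_rot": TCP orientation; "ft_force": force on the tool from outside, world axes, zero at the start; "ft_torque": the same for the moment, N m; "width": finger opening in m.
Only numpy, scipy, OpenCV 4.12 (cv2) and the standard library are available. Lean on these libraries where they do the work, as an engineer would, in place of code of your own. Each camera call takes 0.05 s, during which the arm holds its last target.

TASK

Clear up the bench: stand the toppled square tapered metal tub upright on its base on the bench and let go of it. Then take it again by the rim, lower it gently (no dropping) upright and squarely into the other tub of the same shape and size, which is already standing, until it is fully home, and let go. Leave the standing tub, the other cups and the bearing block where they are.

Things in the scene. Friction and masses are not known exactly. Their poses are not given: they have to be found in the camera images.
- tub: Toppled plain steel tub, square in plan, tapered, 90 mm high, open top, about 0.3 kg. Outside 38 mm wide at the base, 61 mm at 68 mm up, then a straight rim band (below). Origin: centre of its underside; z points out of the mouth; x, y square to its sides. At first it lies on its +x side (base edge and rim band touch the bench), z rising 13 degrees above level. Upright on the bench: origin at height 0.
- stack_tub: The standing twin that receives it: same shape, size and axes, loose, about 0.35 kg, upright, origin at bench height. Nested, the inner tub stands on this one's inner floor: inner origin 35 mm above this origin, 35 mm standing proud, 2 to 3 mm play at each side. Square sides must face square sides (any quarter turn).
- small_tub: A smaller square tapered steel tub, 70 mm high, 54 mm square at the rim; not part of the job. Stands upright, loose; origin centre of its underside.
- round_cup: A round tapered steel cup, 90 mm high, 72 mm across the rim; not part of the job. Stands upright, loose; origin centre of its underside.
- bearing: A dark steel pillow-block bearing casting, 110 mm long along its x, 32 mm thick, 76 mm high, 0.9 kg, standing loose; not part of the job. Origin centre of its underside.
- tub_rim (a point): Centre of the toppled tub's mouth, level with the top of the rim, 90 mm from its origin along z; same axes as the tub. The rim band is straight-sided, 70 mm square outside, 62 mm inside, and runs from 68 to 90 mm above the base. Walls 3 mm; the inner floor lies 35 mm above the underside, hollow below it.

How it is judged:
On the way:
1. the toppled tub stands upright on its base on the bench, let go (height (world z) of tub below 0.006 m and angle between tub's own z axis and vertical below 0.08 rad and contact force between tub and the fingers below 0.1 N and linear speed of tub below 0.03 m/s), for 0.2 s.
At the end, for the whole second after the job is handed in: The tub that had toppled is fully home in its standing twin: its origin 31 to 39 mm above the twin's, within 7 mm sideways, tilted less than 0.08 rad; the twin still stands upright on the bench (tilt under 0.06 rad, underside within 6 mm of the bench); both at rest and released (z of tub in the frame of stack_tub between 0.031 and 0.039 m and horizontal distance between tub and stack_tub below 0.007 m and angle between tub's own z axis and vertical below 0.08 rad and angle between stack_tub's own z axis and vertical below 0.06 rad and height (world z) of stack_tub below 0.006 m and linear speed of each of tub, stack_tub below 0.02 m/s and contact force between tub and the fingers below 0.1 N); the robot touches nothing.
It fails at once if the tub is dropped into the twin (moves faster than 0.6 m/s while in or just above it) (horizontal distance between tub and stack_tub below 0.03 m and z of tub in the frame of stack_tub below 0.1 m and linear speed of tub above 0.6 m/s).
It fails at once if the standing twin is shoved more than 40 mm from its place (distance of stack_tub from where it was at the start of the episode above 0.04 m).
It fails at once if the small tub, round cup or bearing is shoved more than 25 mm or knocked over (distance of any of small_tub, round_cup, bearing from where it was at the start of the episode above 0.025 m or angle between any of small_tub, round_cup, bearing's own z axis and vertical above 0.5 rad).
It also fails if it takes over 56 s, if anything falls off the work surface, if the arm or the gripper's body presses on something with over 40 N, if the wrist force passes 120 N, or if a joint passes its speed limit or range.

## Working session

There is one attempt and no reset: what is moved stays moved. The work goes in short steps, Python scripts to look and compute and a tool call to move; the robot and the scene stay as the last step left them, time stands still between calls to the robot, and variables do not carry over. Pictures are saved under pics/ and viewed, and the job is handed in when it is done.

Besides the shell and the picture viewer there is one more tool, called after "Emit:" by a JSON object that holds its "op" and its "data", one argument or row to a line. jog_arm: Moves the arm, as the interface text tells. Its arguments: {"type":"object","properties":{"rows":{"type":"array"},"squeeze":{"type":"number"}},"required":["rows"]}

```bash
ls; mkdir -p pics; cat > h.py <<'E'
import numpy as np, cv2
from workcell import bot, viewer
def snap(name,fn):
    im,d=viewer.capture(name); m=viewer.camera_model(name)
    cv2.imwrite('pics/'+fn+'.png',cv2.cvtColor(im,cv2.COLOR_RGB2BGR)); np.savez('pics/'+fn+'.npz',im=im,d=d,K=m['mtx'],D=m['distortion'],p=m['position'],R=np.array(m['rotation'],dtype=float))
    return im,d,m
def load(fn): return np.load('pics/'+fn+'.npz')
def cloud(z):
    h,w=z['d'].shape
    u,v=np.meshgrid(np.arange(w),np.arange(h))
    pts=np.stack([u,v],-1).reshape(-1,1,2).astype(np.float64)
    n=cv2.undistortPoints(pts,z['K'].astype(float),z['D'].astype(float)).reshape(h,w,2)
    d=z['d'][...,None]
    c=np.concatenate([n*d,d],-1)
    R=z['R']
    return c@R.T+z['p']
E
python3 - <<'E'
from h import *
s=bot.sense(); print({k:np.round(v,3) for k,v in s.items()})
for n in ['scene','top','wrist']:
    im,d,m=snap(n,n+'0'); print(n,m['position'],m['rotation'],m['mtx'],m['distortion'],(d>0).mean())
E
```

```text
pics
{'clock': np.float64(0.0), 'q': array([ 1.067,  0.6  , -0.003,  1.6  ,  0.002,  0.943, -0.08 ]), 'joint_velocities': array([-0.   , -0.   ,  0.001,  0.001,  0.001, -0.   ,  0.   ]), 'tau': array([ 0.0000e+00, -7.6506e+01,  1.4970e+00, -2.5235e+01, -5.2000e-02,
        1.7000e-02,  0.0000e+00]), 'eef_pos': array([ 0.3  , -0.66 ,  0.218]), 'eef_rot': array([ 0.977,  0.212, -0.   , -0.001]), 'ft_force': array([0.622, 0.072, 0.372]), 'ft_torque': array([0.026, 0.051, 0.058]), 'width': np.float64(0.093)}
scene [ 1.50727964 -0.3952172   0.76029333] [ 0.73852348  0.48762849 -0.25372015 -0.39041978] [[499.8100338    0.         309.21711856]
 [  0.         499.8100338  198.76697184]
 [  0.           0.           1.        ]] [-0.13796296  0.          0.          0.          0.        ] 0.98764453125
top [ 0.49276257 -0.02744491  1.01462569] [-0.70571756  0.70753529 -0.01695968  0.03269409] [[422.99475232   0.         310.57753192]
 [  0.         422.99475232 201.90982754]
 [  0.           0.           1.        ]] [-0.01147406  0.          0.          0.          0.        ] 0.996203125
wrist [ 0.37001544 -0.62690812  0.38411964] [ 0.83296803 -0.5358248  -0.0753633   0.11565649] [[343.11903099   0.         324.24151059]
 [  0.         343.11903099 202.74184155]
 [  0.           0.           1.        ]] [-0.05775765  0.          0.          0.          0.        ] 0.9959375
```

```bash
sed -i "s/R=z\['R'\]/from scipy.spatial.transform import Rotation as Ro; R=Ro.from_quat(z['R']).as_matrix()/" h.py
python3 - <<'E'
from h import *
for n in ['scene0','top0','wrist0']:
    c=cloud(load(n)); z=c[...,2]
    print(n,np.median(z),[np.round(c[r,k],3) for r,k in ((200,320),(100,100),(300,500))])
E
```

```text
scene0 -0.0014600968977702689 [array([ 0.508,  0.072, -0.001]), array([-2.017, -0.473, -0.607]), array([ 0.5  ,  0.925, -0.748])]
top0 0.0008125701996538615 [array([ 0.569, -0.028,  0.002]), array([0.819, 0.517, 0.002]), array([ 0.331, -0.45 , -0.001])]
wrist0 0.0006209515747768735 [array([ 0.271, -0.666,  0.   ]), array([ 0.275, -0.397, -0.   ]), array([ 0.335, -0.712,  0.277])]
```

View pics/scene0.png

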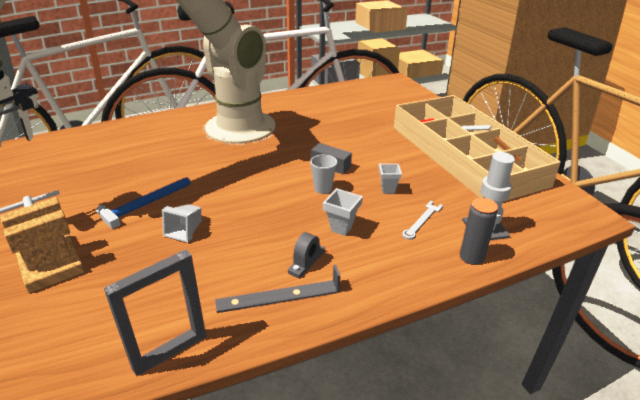

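View pics/top0.png

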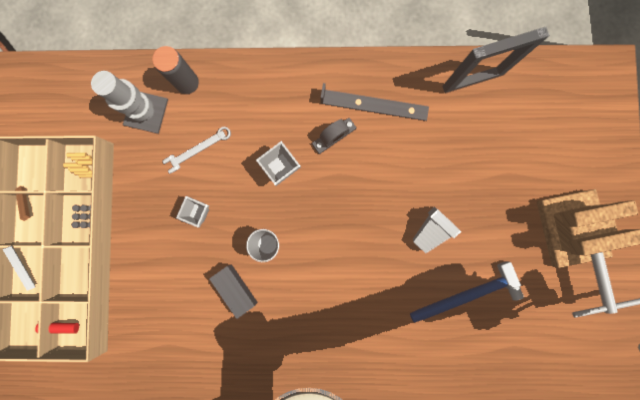

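View pics/wrist0.png

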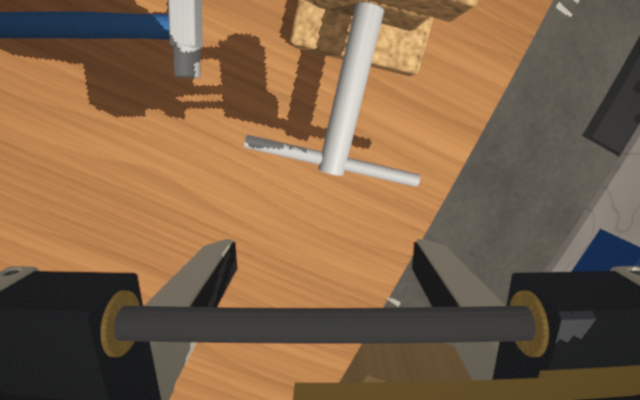

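The top view shows the toppled tub at about (437,230), mouth towards the upper right. The standing twin is at (278,163), the small tub at (192,211), the round cup at (263,245) and the bearing at (334,135). Next I'll measure them.

```bash
python3 - <<'E'
from h import *
ct=cloud(load('top0')).reshape(400,640,3)
cs=cloud(load('scene0')).reshape(400,640,3)
def near(c,x,y,r,z0,z1):
    m=(np.hypot(c[...,0]-x,c[...,1]-y)<r)&(c[...,2]>z0)&(c[...,2]<z1); return c[m]
for nm,(u,v) in dict(tub=(437,230),twin=(278,163),small=(192,211),cup=(263,245),bear=(334,135)).items():
    x,y=ct[v,u,:2]
    for n,c in (('top',ct),('scene',cs)):
        p=near(c,x,y,0.075,0.012,0.2)
        if len(p)<5: print(nm,n,'few');continue
        zt=np.percentile(p[:,2],98)
        q=p[p[:,2]>zt-0.012]
        r=cv2.minAreaRect((q[:,:2]*1000).astype(np.float32))
        r2=cv2.minAreaRect((p[:,:2]*1000).astype(np.float32))
        print(nm,n,len(p),'ztop',zt.round(4),'toprect',np.round(r[0],1),np.round(r[1],1),round(r[2],1),'all',np.round(r2[0],1),np.round(r2[1],1),round(r2[2],1))
# tub detail
x,y=ct[230,437,:2]
p=near(ct,x,y,0.09,0.008,0.2); np.save('tub_top.npy',p)
q=near(cs,x,y,0.09,0.008,0.2); np.save('tub_sc.npy',q)
for P in (p,q):
    h=np.histogram(P[:,2],bins=np.arange(0,0.1,0.008)); print(h[0])
    box=cv2.boxPoints(cv2.minAreaRect((P[:,:2]*1000).astype(np.float32)));print(box.round(1))
for n,(u0,u1,v0,v1) in (('top0',(380,500,180,280)),('scene0',(140,230,180,260))):
    im=cv2.imread(f'pics/{n}.png')[v0:v1,u0:u1]; cv2.imwrite(f'pics/{n}_c.png',cv2.resize(im,None,fx=6,fy=6,interpolation=cv2.INTER_CUBIC))
E
```

```text
tub top 1106 ztop 0.0741 toprect [ 507.6 -301.9] [70.1 33.4] 46.0 all [ 492.8 -285. ] [71.4 92.3] 42.9
tub scene 801 ztop 0.0724 toprect [ 509.9 -301.9] [75.1 33.1] 45.9 all [ 492.7 -286.4] [74.7 99.9] 47.7
twin top 1038 ztop 0.093 toprect [646.2  65.5] [70.5 70.1] 37.2 all [646.2  65.5] [70.5 70.1] 37.2
twin scene 1151 ztop 0.0916 toprect [645.8  67.5] [72.  76.3] 37.5 all [645.6  67.1] [73.  76.5] 36.7
small top 633 ztop 0.0732 toprect [539.8 261.6] [56.  54.1] 67.3 all [539.8 261.6] [56.  54.1] 67.3
small scene 512 ztop 0.0721 toprect [539.2 260.8] [54.7 65.4] 67.2 all [539.2 260.8] [54.7 65.4] 67.2
cup top 555 ztop 0.093 toprect [463.9  99.3] [70.4 69.8] 89.8 all [463.9  99.3] [70.4 69.8] 89.8
cup scene 767 ztop 0.0911 toprect [463.1 100.5] [66.9 76. ] 65.6 all [463.1 100.6] [66.9 76.1] 66.5
bear top 700 ztop 0.0783 toprect [724.2 -61. ] [30.3 49.1] 34.6 all [724.5 -61.1] [ 32.1 110.1] 34.6
bear scene 827 ztop 0.0759 toprect [725.8 -62. ] [31.1 48.5] 35.0 all [725. -60.] [ 32.4 113.3] 33.5
[  0  25  25  22  71 187 216 229 243 108   0   0]
[[ 433.7 -279.4]
 [ 505.3 -348.3]
 [ 554.3 -297.4]
 [ 482.7 -228.5]]
[  0 145 121 103  99 103 101  51 147  26   0   0]
[[ 430.9 -279.2]
 [ 505.1 -349. ]
 [ 556.5 -294.4]
 [ 482.3 -224.6]]
```

View pics/top0_c.png

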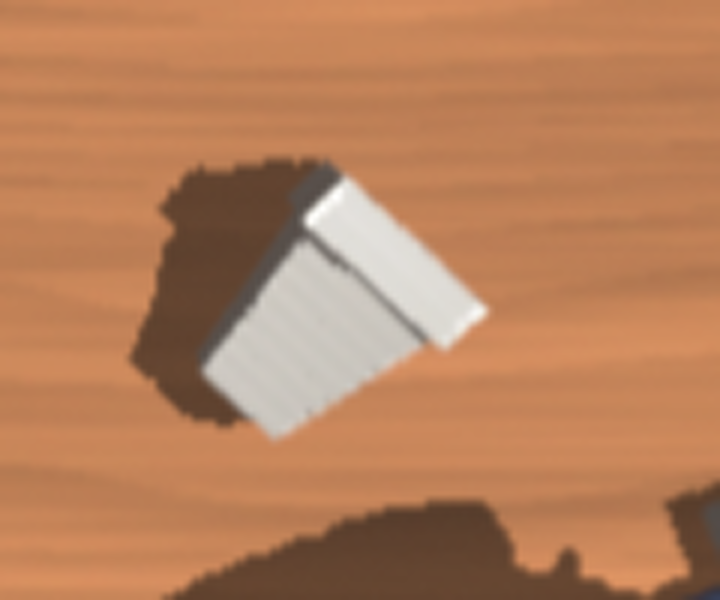

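View pics/scene0_c.png

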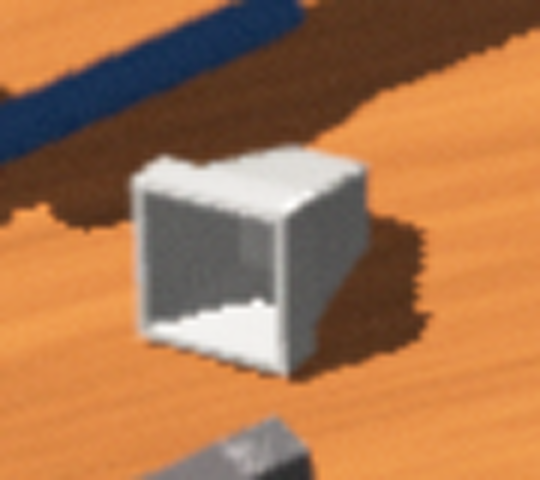

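```bash
cat >> h.py <<'E'
from scipy.spatial.transform import Rotation as Ro
def R_of(d,y):
    d=np.array(d,float);d/=np.linalg.norm(d);y=np.array(y,float);y-=d*(y@d);y/=np.linalg.norm(y)
    return np.column_stack([np.cross(y,d),y,d])
def go(grasp,d,y):
    """print jog to put grasp point at grasp, tool z=d, jaw=y"""
    s=bot.sense();p=np.array(s['eef_pos']);R0=Ro.from_quat(s['eef_rot']).as_matrix()
    R=R_of(d,y);t=np.array(grasp)+0.019*R[:,2]
    rv=Ro.from_matrix(R0.T@R).as_rotvec();sh=R0.T@(t-p)*100
    print('jog',np.round(rv,3),np.round(sh,2),'ang',np.degrees(np.linalg.norm(rv)).round(1),'dist',np.linalg.norm(sh).round(1),'grasp now',np.round(p-0.019*R0[:,2],4),'z',R0[:,2].round(3),'y',R0[:,1].round(3),'w',np.round(s['width'],4),'F',np.round(s['ft_force'],1),'t',s['clock'],'q',np.round(s['q'],2))
U=np.array([np.cos(np.radians(-44)),np.sin(np.radians(-44)),0]); V=np.array([-U[1],U[0],0])
def lean(a): # direction angle deg in (U,up) plane
    a=np.radians(a); return np.cos(a)*U+np.array([0,0,np.sin(a)])
E
python3 - <<'E'
from h import *
c=cloud(load('top0'));m=(c[...,0]>0.2)&(c[...,0]<0.7)&(c[...,1]<-0.35)&(c[...,1]>-0.75)&(c[...,2]>0.02)&(c[...,2]<.4)
P=c[m]
for y in np.arange(-0.75,-0.35,0.05):
    q=P[(P[:,1]>y)&(P[:,1]<y+.05)]
    if len(q):print(y.round(2),q.min(0).round(2),q.max(0).round(2))
go([0.518,-0.31,0.16],lean(-127),V)
E
```

```text
-0.75 [ 0.33 -0.72  0.07] [ 0.35 -0.7   0.08]
-0.7 [ 0.32 -0.7   0.03] [ 0.59 -0.65  0.15]
-0.65 [ 0.28 -0.65  0.02] [ 0.59 -0.6   0.23]
-0.6 [ 0.28 -0.6   0.02] [ 0.58 -0.55  0.23]
-0.55 [ 0.51 -0.55  0.02] [ 0.57 -0.54  0.14]
-0.5 [ 0.34 -0.49  0.02] [ 0.42 -0.45  0.03]
-0.45 [ 0.35 -0.45  0.02] [ 0.42 -0.4   0.03]
-0.4 [ 0.33 -0.4   0.02] [ 0.37 -0.35  0.03]
jog [ 0.624  0.424 -1.869] [ 33.91 -23.85   7.34] ang 115.5 dist 42.1 grasp now [ 0.2999 -0.6597  0.2369] z [-0.001  0.001 -1.   ] y [ 0.414 -0.91  -0.001] w 0.0934 F [ 0.3 -0.3 -0.3] t 0.15 q [ 1.07  0.6  -0.    1.6   0.    0.94 -0.08]
```

Emit:
{"op": "jog_arm", "data": {
  "rows": [0,0,0,0,0,-5,1,0,0,0,0,0,-10,1,0,0,-0.15,0,0,-12,1,0,0,-0.3,2,-2,-12,1,0,0,-0.45,5,-4,-12,1]
}}

```text
clock: 0.65
eef_pos: [0.3274, -0.6036, 0.3391]
eef_rot: [0.905, 0.426, -0.001, 0.001]
ft_force: [0.0, -0.1, -0.9]
width: 0.0929
```

```bash
python3 -c "
from h import *
go([0.518,-0.31,0.22],lean(-127),V)"
```

```text
jog [ 0.48   0.521 -1.438] [34.88 -5.18 13.37] ang 91.9 dist 37.7 grasp now [ 0.3274 -0.6035  0.3581] z [-0.001 -0.002 -1.   ] y [ 0.77  -0.638  0.001] w 0.0929 F [ 0.  -0.1 -0.9] t 0.65 q [ 1.07  0.46 -0.12  1.55  0.06  1.14  0.24]
```

Emit:
{"op": "jog_arm", "data": {
  "rows": [0.05,0.05,-0.14,5,-1,0,1,0.1,0.1,-0.28,10,-2,0,1,0.14,0.15,-0.42,15,-3,1,1,0.19,0.2,-0.56,20,-3.5,2,1,0.24,0.26,-0.7,24,-4,3,1]
}}

```text
clock: 1.15
eef_pos: [0.4526, -0.391, 0.3089]
eef_rot: [0.702, 0.693, 0.062, -0.153]
ft_force: [0.4, 0.9, -0.6]
width: 0.0932
```

```bash
python3 -c "
from h import *
go([0.518,-0.31,0.16],lean(-127),V)"
```

```text
jog [ 0.256  0.269 -0.764] [ 3.74  7.85 17.48] ang 48.7 dist 19.5 grasp now [ 0.455  -0.3967  0.3269] z [-0.125  0.301 -0.945] y [ 0.992  0.007 -0.129] w 0.0932 F [ 0.4  0.9 -0.6] t 1.15 q [ 0.93  0.53 -0.37  1.57 -0.    1.35  0.58]
```

Emit:
{"op": "jog_arm", "data": {
  "rows": [0.05,0.05,-0.14,1,2,4,1,0.1,0.1,-0.28,2,4,8,1,0.14,0.15,-0.42,3,6,12,1,0.19,0.2,-0.56,3.5,7,15,1,0.24,0.25,-0.7,3.7,7.8,17,1]
}}

```text
clock: 1.65
eef_pos: [0.5091, -0.305, 0.1464]
eef_rot: [0.4, 0.864, 0.113, -0.284]
ft_force: [-0.1, 0.1, 0.2]
width: 0.0932
```

```bash
python3 -c "
from h import *
go([0.518,-0.31,0.13],lean(-127),V)"
```

```text
jog [ 0.027  0.024 -0.091] [-1.69  0.34  2.66] ang 5.6 dist 3.2 grasp now [ 0.5167 -0.313   0.1619] z [-0.4    0.423 -0.813] y [ 0.756  0.654 -0.032] w 0.0932 F [-0.1  0.1  0.2] t 1.65 q [ 0.83  0.86 -0.53  1.51  0.13  1.42  0.99]
```

Emit:
{"op": "jog_arm", "data": {
  "rows": [0.027,0.024,-0.09,-1.7,0.3,2.7,1,0.027,0.024,-0.09,-1.7,0.3,2.7,1]
}}

```text
clock: 1.85
eef_pos: [0.5085, -0.3019, 0.1121]
eef_rot: [0.357, 0.878, 0.119, -0.296]
ft_force: [0.5, -0.2, -0.1]
width: 0.093
```

```bash
python3 -c "
from h import *
snap('wrist','w1');snap('scene','s1');snap('top','t1')
go([0.518,-0.31,0.0365],lean(-127),V)"
```

```text
jog [ 0.004  0.006 -0.011] [-5.63  0.18  7.84] ang 0.7 dist 9.7 grasp now [ 0.518  -0.3122  0.1331] z [-0.427  0.418 -0.802] y [ 0.702  0.712 -0.003] w 0.0932 F [ 0.7 -0.   0.4] t 2.0 q [ 0.82  0.91 -0.54  1.51  0.16  1.42  1.05]
```

View pics/w1.png

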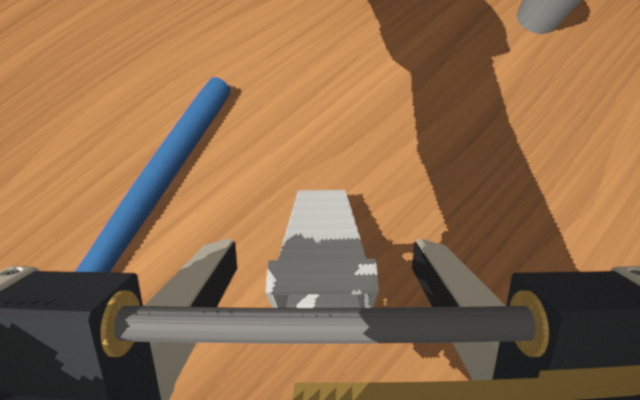

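View pics/t1.png

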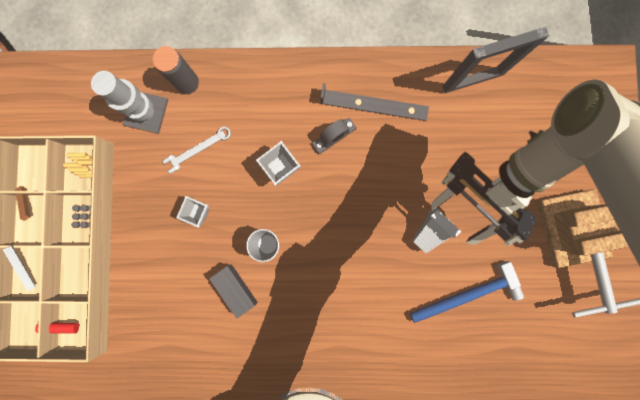

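The wrist view shows the tub's band at (322,275), centred between the finger tips at 236 and 414. I'll descend.

Emit:
{"op": "jog_arm", "data": {
  "rows": [0,0,-0.01,-1.9,0.1,2.6,1,0,0,-0.01,-3.8,0.1,5.2,1,0,0,-0.01,-5,0.2,7,1,0,0,-0.01,-5.6,0.2,7.8,1,0,0,-0.01,-5.6,0.2,7.8,1]
}}

```text
clock: 2.5
eef_pos: [0.5095, -0.3014, 0.0208]
eef_rot: [0.355, 0.88, 0.12, -0.292]
ft_force: [0.3, -0.0, -0.0]
width: 0.0931
```

```bash
python3 -c "
from h import *
go([0.518,-0.31,0.0365],lean(-127),V)
snap('wrist','w2');snap('scene','s2')
"
```

```text
jog [0.003 0.004 0.002] [-0.02 -0.03 -0.08] ang 0.3 dist 0.1 grasp now [ 0.5177 -0.3094  0.0361] z [-0.429  0.418 -0.801] y [0.695 0.719 0.003] w 0.0931 F [ 0.3 -0.  -0. ] t 2.5 q [ 0.81  1.02 -0.52  1.53  0.21  1.29  1.06]
```

View pics/w2.png

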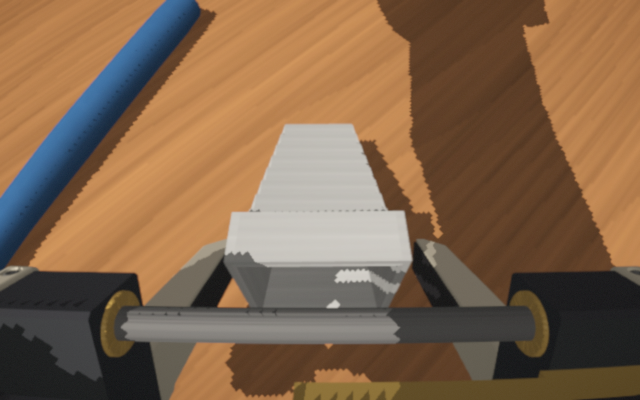

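View pics/s2.png

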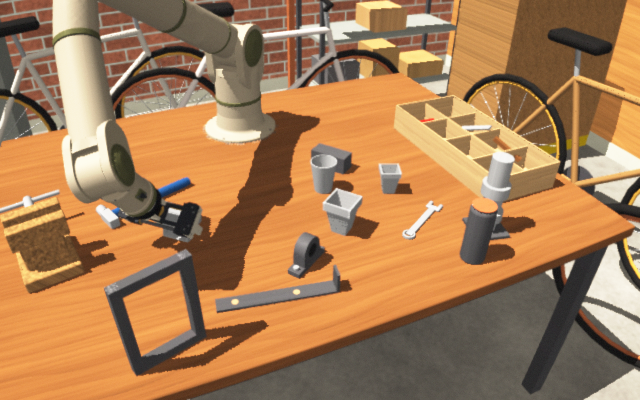

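The band lies between the fingers (230–411 at row 235). I'll close on it.

Emit:
{"op": "jog_arm", "data": {
  "rows": [0,0,0,0,0,0,0.7,0,0,0,0,0,0,0.5,0,0,0,0,0,0,0.4,0,0,0,0,0,0,0.4,0,0,0,0,0,0,0.4],
  "squeeze": 40
}}

```text
clock: 3.1
eef_pos: [0.5095, -0.302, 0.0214]
eef_rot: [0.355, 0.88, 0.119, -0.292]
ft_force: [-1.1, -4.3, 6.6]
width: 0.0701
```

```bash
python3 -c "
from h import *
go([0.518,-0.31,0.11],lean(-110),V)
"
```

```text
jog [ 0.002 -0.292  0.002] [ 3.82  0.03 -5.98] ang 16.7 dist 7.1 grasp now [ 0.5177 -0.3099  0.0367] z [-0.429  0.417 -0.802] y [0.694 0.72  0.003] w 0.0701 F [-1.1 -4.3  6.6] t 3.1 q [ 0.81  1.02 -0.52  1.53  0.21  1.29  1.06]
```

Emit:
{"op": "jog_arm", "data": {
  "rows": [0,0,0,1.2,0,-1.6,0.4,0,0,0,2.4,0,-3.2,0.4,0,0,0,3.6,0,-4.8,0.4,0,0,0,4.1,0,-5.7,0.4,0,0,0,4.1,0,-5.7,0.4]
}}

```text
clock: 3.6
eef_pos: [0.5117, -0.3027, 0.0933]
eef_rot: [0.355, 0.881, 0.119, -0.29]
ft_force: [-0.5, 0.4, -4.2]
width: 0.0695
```

```bash
python3 -c "
from h import *
for a in (-110,-90,-70,-50.2): go([0.53,-0.31,0.11],lean(a),V)
snap('scene','s3')
im=cv2.imread('pics/s3.png')[150:280,80:260];cv2.imwrite('pics/s3c.png',cv2.resize(im,None,fx=4,fy=4))
"
```

```text
jog [ 0.004 -0.289  0.002] [-1.01  0.75 -0.61] ang 16.5 dist 1.4 grasp now [ 0.5198 -0.3106  0.1085] z [-0.426  0.416 -0.803] y [0.694 0.72  0.004] w 0.0695 F [-0.5  0.4 -4.2] t 3.6 q [ 0.82  0.93 -0.54  1.52  0.18  1.38  1.06]
jog [ 0.004 -0.638  0.002] [-1.6   0.75 -0.9 ] ang 36.5 dist 2.0 grasp now [ 0.5198 -0.3106  0.1085] z [-0.426  0.416 -0.803] y [0.694 0.72  0.004] w 0.0695 F [-0.5  0.4 -4.2] t 3.6 q [ 0.82  0.93 -0.54  1.52  0.18  1.38  1.06]
jog [ 0.005 -0.987  0.001] [-2.06  0.75 -1.38] ang 56.5 dist 2.6 grasp now [ 0.5198 -0.3106  0.1085] z [-0.426  0.416 -0.803] y [0.694 0.72  0.004] w 0.0695 F [-0.5  0.4 -4.2] t 3.6 q [ 0.82  0.93 -0.54  1.52  0.18  1.38  1.06]
jog [ 0.005 -1.332  0.   ] [-2.32  0.75 -1.98] ang 76.3 dist 3.1 grasp now [ 0.5198 -0.3106  0.1085] z [-0.426  0.416 -0.803] y [0.694 0.72  0.004] w 0.0695 F [-0.5  0.4 -4.2] t 3.6 q [ 0.82  0.93 -0.54  1.52  0.18  1.38  1.06]
```

View pics/s3c.png

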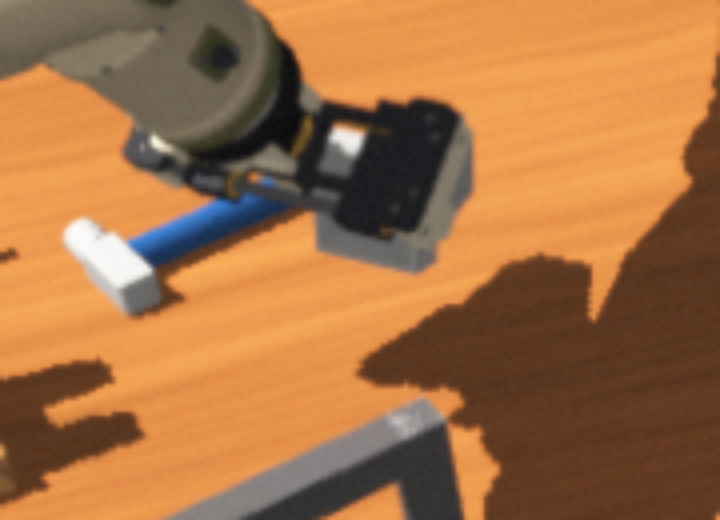

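Emit:
{"op": "jog_arm", "data": {
  "rows": [0,-0.13,0,-0.3,0.1,-0.1,0.4,0,-0.26,0,-0.6,0.3,-0.3,0.4,0,-0.39,0,-1,0.5,-0.5,0.4,0,-0.52,0,-1.3,0.6,-0.7,0.4,0,-0.65,0,-1.6,0.7,-0.9,0.4]
}}

```text
clock: 4.15
eef_pos: [0.5281, -0.3097, 0.0886]
eef_rot: [0.375, 0.927, 0.0, 0.007]
ft_force: [-0.4, -0.8, -4.8]
width: 0.0697
```

```bash
python3 -c "
from h import *
for a in (-70,-50.2): go([0.55,-0.32,0.11],lean(a),V)
"
```

```text
jog [ 0.005 -0.337 -0.001] [-2.94  0.78 -0.32] ang 19.3 dist 3.1 grasp now [ 0.5279 -0.3096  0.1076] z [ 0.012 -0.005 -1.   ] y [0.695 0.719 0.005] w 0.0697 F [-0.4 -0.8 -4.8] t 4.15 q [ 0.72  0.66 -0.43  1.96  0.46  0.61  0.79]
jog [ 0.005 -0.682 -0.002] [-3.51  0.79 -0.64] ang 39.1 dist 3.7 grasp now [ 0.5279 -0.3096  0.1076] z [ 0.012 -0.005 -1.   ] y [0.695 0.719 0.005] w 0.0697 F [-0.4 -0.8 -4.8] t 4.15 q [ 0.72  0.66 -0.43  1.96  0.46  0.61  0.79]
```

```bash
python3 -c "
from h import *
for a in (-90,-70,-50.2): go([0.63,-0.27,0.115],lean(a),V)
"
```

```text
jog [0.005 0.012 0.   ] [-4.58  9.94 -0.64] ang 0.8 dist 11.0 grasp now [ 0.5279 -0.3096  0.1076] z [ 0.012 -0.005 -1.   ] y [0.695 0.719 0.005] w 0.0697 F [-0.4 -0.8 -4.8] t 4.15 q [ 0.72  0.66 -0.43  1.96  0.46  0.61  0.79]
jog [ 0.005 -0.337 -0.001] [-5.23  9.94 -0.74] ang 19.3 dist 11.3 grasp now [ 0.5279 -0.3096  0.1076] z [ 0.012 -0.005 -1.   ] y [0.695 0.719 0.005] w 0.0697 F [-0.4 -0.8 -4.8] t 4.15 q [ 0.72  0.66 -0.43  1.96  0.46  0.61  0.79]
jog [ 0.005 -0.682 -0.002] [-5.8   9.94 -1.06] ang 39.1 dist 11.6 grasp now [ 0.5279 -0.3096  0.1076] z [ 0.012 -0.005 -1.   ] y [0.695 0.719 0.005] w 0.0697 F [-0.4 -0.8 -4.8] t 4.15 q [ 0.72  0.66 -0.43  1.96  0.46  0.61  0.79]
```

Emit:
{"op": "jog_arm", "data": {
  "rows": [0,0,0,-1.5,2.5,-0.3,0.4,0,0,0,-3,6,-0.6,0.4,0,-0.12,0,-4.9,9.5,-0.7,0.4,0,-0.24,0,-5.1,9.9,-0.7,0.4,0,-0.34,0,-5.2,9.9,-0.7,0.4]
}}

```text
clock: 4.65
eef_pos: [0.6346, -0.2729, 0.0953]
eef_rot: [0.369, 0.914, -0.062, 0.16]
ft_force: [0.1, -1.8, -6.5]
width: 0.0696
```

```bash
python3 -c "
from h import *
for a in (-50.2,): go([0.63,-0.27,0.115],lean(a),V)
"
```

```text
jog [ 0.006 -0.35  -0.001] [-0.82 -0.11 -0.25] ang 20.1 dist 0.9 grasp now [ 0.6299 -0.2685  0.1132] z [ 0.247 -0.231 -0.941] y [0.693 0.72  0.005] w 0.0696 F [ 0.1 -1.8 -6.5] t 4.65 q [ 0.25  0.63 -0.01  2.04  0.8   0.24  0.29]
```

Emit:
{"op": "jog_arm", "data": {
  "rows": [0,-0.12,0,0,0,0,0.4,0,-0.24,0,-0.3,0,-0.1,0.4,0,-0.35,0,-0.8,-0.1,-0.2,0.4,0,-0.35,0,-0.8,-0.1,-0.2,0.4]
}}

```text
clock: 5.05
eef_pos: [0.6254, -0.2918, 0.0957]
eef_rot: [0.37, 0.896, -0.121, 0.216]
ft_force: [0.6, -0.1, -3.1]
width: 0.0699
```

```bash
python3 -c "
from h import *
for a in (-50.2,): go([0.63,-0.27,0.115],lean(a),V)
snap('scene','s4')
im=cv2.imread('pics/s4.png')[120:300,120:360];cv2.imwrite('pics/s4c.png',cv2.resize(im,None,fx=3.3,fy=3.3))
"
```

```text
jog [-0.063 -0.199  0.007] [-0.25  1.86 -0.52] ang 12.0 dist 1.9 grasp now [ 0.6197 -0.2847  0.1124] z [ 0.297 -0.375 -0.878] y [ 0.715  0.697 -0.056] w 0.0699 F [ 0.6 -0.1 -3.1] t 5.05 q [ 0.16  0.64  0.06  2.13  1.64  0.28 -0.59]
```

View pics/s4c.png

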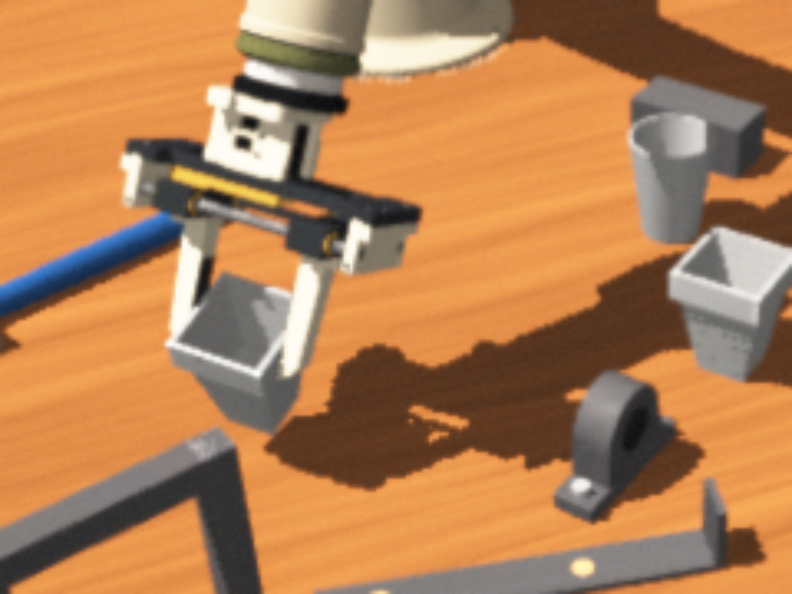

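Emit:
{"op": "jog_arm", "data": {
  "rows": [-0.06,-0.2,0,-0.2,1.9,-0.5,0.4,-0.06,-0.2,0,-0.2,1.9,-0.5,0.4,-0.06,-0.2,0,-0.2,1.9,-0.5,0.4,-0.06,-0.2,0,-0.2,1.9,-0.5,0.4]
}}

```text
clock: 5.5
eef_pos: [0.6376, -0.2774, 0.0988]
eef_rot: [0.349, 0.874, -0.129, 0.313]
ft_force: [-0.7, -0.4, -3.5]
width: 0.0698
```

```bash
python3 -c "
from h import *
for a in (-50.2,): go([0.63,-0.27,0.115],lean(a),V)
snap('scene','s5')
im=cv2.imread('pics/s5.png')[120:300,120:360];cv2.imwrite('pics/s5c.png',cv2.resize(im,None,fx=3.3,fy=3.3))
"
```

```text
jog [-0.003 -0.004  0.009] [-0.22  0.   -0.02] ang 0.6 dist 0.2 grasp now [ 0.6289 -0.2689  0.1135] z [ 0.456 -0.444 -0.771] y [ 0.691  0.723 -0.008] w 0.0698 F [-0.7 -0.4 -3.5] t 5.5 q [ 0.26  0.67 -0.17  2.25  2.19  0.61 -1.16]
```

View pics/s5c.png

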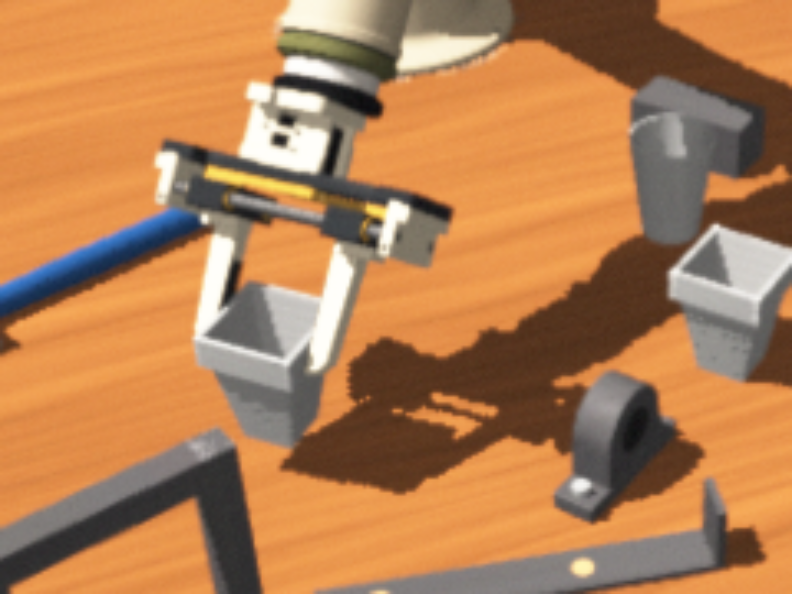

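```bash
cat >> h.py <<'E'
def rimplane(fn,c0,zlo,zhi,r=0.05):
    c=cloud(load(fn)); m=(np.hypot(c[...,0]-c0[0],c[...,1]-c0[1])<r)&(c[...,2]>zlo)&(c[...,2]<zhi)
    p=c[m]; return p
E
python3 -c "
from h import *
snap('top','t5')
im=cv2.imread('pics/t5.png')[120:280,340:500];cv2.imwrite('pics/t5c.png',cv2.resize(im,None,fx=3.6,fy=3.6))
go([0.63,-0.27,0.083],lean(-50.2),V)
"
```

```text
jog [-0.006 -0.003  0.007] [2.03 0.15 2.4 ] ang 0.6 dist 3.1 grasp now [ 0.6295 -0.2711  0.1145] z [ 0.454 -0.447 -0.77 ] y [ 0.694  0.72  -0.009] w 0.0697 F [ 0.8  0.3 -2.9] t 5.6 q [ 0.26  0.67 -0.17  2.25  2.18  0.6  -1.15]
```

View pics/t5c.png

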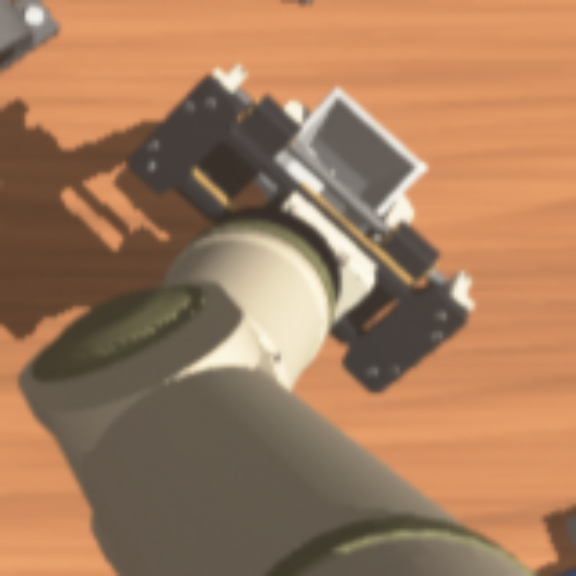

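```bash
python3 -c "
from h import *
c=cloud(load('t5')); u=U; 
g=np.array([0.6295,-0.2711]); 
rel=c[...,:2]-g; a=rel@U[:2]; b=rel@V[:2]
m=(np.abs(a)<0.04)&(np.abs(b)<0.038)&(c[...,2]>0.11)&(c[...,2]<0.145)
for a0 in np.arange(-0.04,0.045,0.008):
    k=m&(a>=a0)&(a<a0+0.008)
    if k.sum(): print(a0.round(3),k.sum(),np.percentile(c[k][:,2],[10,50,90]).round(4), b[k].min().round(3),b[k].max().round(3))
cs=cloud(load('s5')); rel=cs[...,:2]-g; a=rel@U[:2]; b=rel@V[:2]
m=(np.abs(a)<0.045)&(np.abs(b)<0.034)&(cs[...,2]>0.02)&(cs[...,2]<0.14)&(a>0.0)
for z0 in np.arange(0.02,0.14,0.006):
    k=m&(cs[...,2]>=z0)&(cs[...,2]<z0+0.006)
    if k.sum(): print('z',z0.round(3),k.sum(),np.percentile(a[k],[50,90,98]).round(4))
"
```

```text
-0.04 14 [0.1104 0.1176 0.1217] 0.021 0.034
-0.032 1 [0.1376 0.1376 0.1376] -0.034 -0.034
-0.024 13 [0.1187 0.124  0.1261] -0.034 0.034
-0.016 7 [0.1144 0.1244 0.1392] -0.035 0.033
-0.008 17 [0.1173 0.1261 0.1348] -0.037 0.034
0.0 30 [0.1161 0.1228 0.1262] -0.038 0.036
0.008 32 [0.1121 0.1217 0.1253] -0.038 0.038
0.016 24 [0.117  0.1233 0.126 ] -0.034 0.036
0.024 134 [0.1119 0.1197 0.1253] -0.034 0.036
0.032 37 [0.1213 0.1241 0.1259] -0.031 0.036
z 0.026 6 [0.0133 0.0139 0.014 ]
z 0.032 27 [0.0142 0.0157 0.0164]
z 0.038 29 [0.0157 0.0169 0.0174]
z 0.044 32 [0.0167 0.0183 0.019 ]
z 0.05 34 [0.018  0.0192 0.0198]
z 0.056 37 [0.0188 0.0207 0.0213]
z 0.062 42 [0.0191 0.0211 0.0217]
z 0.068 44 [0.0209 0.023  0.0233]
z 0.074 36 [0.0217 0.0237 0.0247]
z 0.08 51 [0.023  0.0248 0.0255]
z 0.086 42 [0.0242 0.026  0.0266]
z 0.092 17 [0.0257 0.0278 0.0283]
z 0.098 43 [0.0305 0.0317 0.0327]
z 0.104 64 [0.0306 0.0329 0.0337]
z 0.11 74 [0.0308 0.0326 0.0333]
z 0.116 100 [0.0299 0.0323 0.0328]
z 0.122 41 [0.0284 0.0324 0.0335]
z 0.128 1 [0.0007 0.0007 0.0007]
```

Upright and level: the band face is vertical at a = 0.033 from z 0.098 to 0.122, rim at about 0.125. I'll lower it.

Emit:
{"op": "jog_arm", "data": {
  "rows": [0,0,0,0.7,0,0.8,0.4,0,0,0,1.4,0,1.6,0.4,0,0,0,1.9,0,2.2,0.4,0,0,0,2.0,0,2.35,0.4,0,0,0,2.0,0,2.35,0.4]
}}

```text
clock: 6.1
eef_pos: [0.6389, -0.2785, 0.0692]
eef_rot: [0.35, 0.873, -0.13, 0.314]
ft_force: [0.1, -0.7, -3.6]
width: 0.0696
```

Emit:
{"op": "jog_arm", "data": {
  "rows": [0,0,0,0.06,0,0.08,0.4,0,0,0,0.13,0,0.15,0.4,0,0,0,0.19,0,0.22,0.4,0,0,0,0.19,0,0.22,0.4]
}}

```text
clock: 6.5
eef_pos: [0.6392, -0.2785, 0.0673]
eef_rot: [0.35, 0.873, -0.13, 0.315]
ft_force: [0.4, -0.1, -3.8]
width: 0.0702
```

```bash
python3 -c "
from h import *
go([0.63,-0.27,0.079],lean(-50.2),V)
"
```

```text
jog [-0.002  0.001  0.007] [ 0.21 -0.02  0.2 ] ang 0.4 dist 0.3 grasp now [ 0.6304 -0.27    0.0819] z [ 0.459 -0.447 -0.768] y [ 0.692  0.722 -0.006] w 0.0702 F [ 0.4 -0.1 -3.8] t 6.5 q [ 0.28  0.73 -0.2   2.26  2.25  0.67 -1.23]
```

Emit:
{"op": "jog_arm", "data": {
  "rows": [0,0,0,0.06,0,0.08,0.4,0,0,0,0.13,0,0.15,0.4,0,0,0,0.19,0,0.22,0.4,0,0,0,0.19,0,0.22,0.4]
}}

```text
clock: 6.9
eef_pos: [0.6396, -0.279, 0.0662]
eef_rot: [0.35, 0.872, -0.13, 0.317]
ft_force: [-6.7, 1.8, 12.5]
width: 0.0699
```

```bash
python3 -c "
from h import *
go([0.63,-0.27,0.079],lean(-50.2),V)
"
```

```text
jog [-0.002  0.005  0.006] [ 0.19 -0.02  0.07] ang 0.5 dist 0.2 grasp now [ 0.6308 -0.2705  0.0807] z [ 0.462 -0.448 -0.765] y [ 0.692  0.722 -0.006] w 0.0699 F [-6.7  1.8 12.5] t 6.9 q [ 0.29  0.74 -0.21  2.26  2.26  0.68 -1.23]
```

On the bench (+12 N). I'll release.

Emit:
{"op": "jog_arm", "data": {
  "rows": [0,0,0,-0.03,0,-0.04,0.4,0,0,0,-0.03,0,-0.04,0.85,0,0,0,-0.03,0,-0.04,1,0,0,0,-0.03,0,-0.04,1,0,0,0,-0.03,0,-0.04,1]
}}

```text
clock: 7.4
eef_pos: [0.6392, -0.2785, 0.0647]
eef_rot: [0.35, 0.873, -0.13, 0.315]
ft_force: [0.6, 0.3, -0.5]
width: 0.0923
```

```bash
python3 -c "
from h import *
go([0.63,-0.27,0.079],lean(-50.2),V)
snap('scene','s6')
im=cv2.imread('pics/s6.png')[120:300,120:360];cv2.imwrite('pics/s6c.png',cv2.resize(im,None,fx=3.3,fy=3.3))
"
```

```text
jog [-0.002  0.001  0.007] [ 0.04 -0.03 -0.  ] ang 0.4 dist 0.1 grasp now [ 0.6305 -0.27    0.0793] z [ 0.459 -0.447 -0.768] y [ 0.692  0.722 -0.006] w 0.0923 F [ 0.6  0.3 -0.5] t 7.4 q [ 0.29  0.74 -0.21  2.26  2.26  0.68 -1.23]
```

View pics/s6c.png

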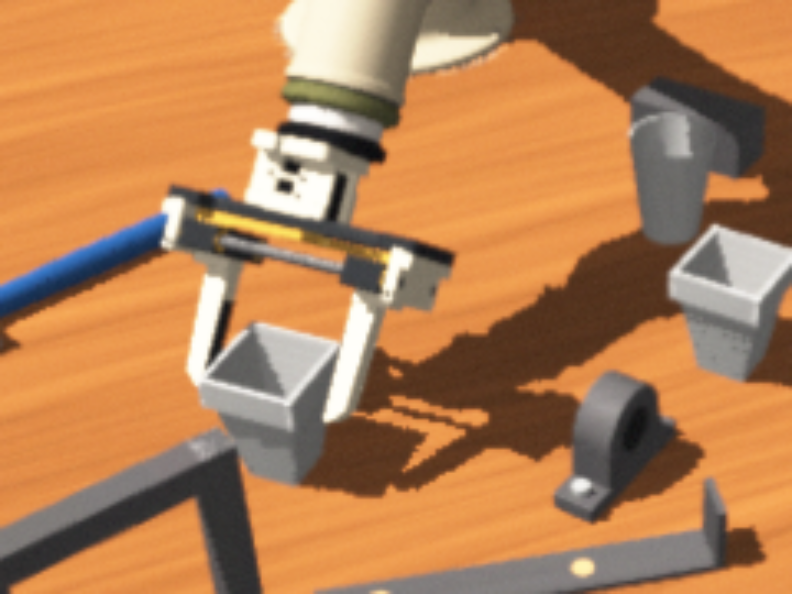

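The tub stands upright with both fingers clear. I'll back off along the tool axis.

Emit:
{"op": "jog_arm", "data": {
  "rows": [0,0,0,0,0,0,1,0,0,0,0,0,0,1,0,0,0,0,0,-2,1,0,0,0,0,0,-6,1,0,0,0,0,0,-10,1]
}}

```text
clock: 7.95
eef_pos: [0.5922, -0.2335, 0.1414]
eef_rot: [0.35, 0.873, -0.13, 0.314]
ft_force: [-0.3, 0.3, 0.3]
width: 0.0929
```

Emit:
{"op": "jog_arm", "data": {
  "rows": [0,0.1,0,-2,0,-4,1,0,0.2,0,-4,0,-6,1,0,0.3,0,-6,0,-8,1,0,0.3,0,-8,0,-10,1,0,0.3,0,-8,0,-10,1]
}}

```text
clock: 8.45
eef_pos: [0.5731, -0.2515, 0.2077]
eef_rot: [0.37, 0.897, -0.126, 0.207]
ft_force: [0.2, 0.1, -0.3]
width: 0.0932
```

```bash
python3 -c "
from h import *
snap('top','t7')
snap('scene','s7')
go([0.63,-0.27,0.3],[0,0,-1],V)
for fn in ('t7','s7'):
    c=cloud(load(fn))
    for nm,(x,y) in dict(tub=(0.631,-0.27),twin=(0.646,0.066),cup=(.464,.099),small=(.54,.261)).items():
        m=(np.hypot(c[...,0]-x,c[...,1]-y)<0.06)&(c[...,2]>0.012)&(c[...,2]<0.1); p=c[m]
        k=p[p[:,2]>np.percentile(p[:,2],98)-.012]
        print(fn,nm,len(p),np.percentile(p[:,2],98).round(4),[np.round(t,1) for t in cv2.minAreaRect((k[:,:2]*1000).astype(np.float32))])
"
```

```text
jog [-0.078  0.487 -0.019] [-7.91  2.35 -4.09] ang 28.3 dist 9.2 grasp now [ 0.5689 -0.2461  0.2263] z [ 0.281 -0.382 -0.881] y [ 0.719  0.692 -0.07 ] w 0.0931 F [-0.2 -0.8  0. ] t 8.55 q [ 0.21  0.4  -0.09  2.17  1.08  0.44 -0.05]
t7 tub 693 0.0931 [array([ 633. , -273.8]), array([70.3, 61.6]), np.float64(46.6)]
t7 twin 1036 0.0933 [array([646.1,  65.5]), array([70.4, 69.9]), np.float64(37.2)]
t7 cup 559 0.0927 [array([464. ,  99.3]), array([70.3, 69.6]), np.float64(89.8)]
t7 small 631 0.0729 [array([539.8, 261.9]), array([54.8, 54.5]), np.float64(67.1)]
s7 tub 1383 0.0906 [array([ 628.8, -269. ]), array([72.9, 75.4]), np.float64(45.0)]
s7 twin 1147 0.0913 [array([645.5,  67.4]), array([71.7, 75. ]), np.float64(36.7)]
s7 cup 770 0.091 [array([463.7, 100.2]), array([67.1, 74.9]), np.float64(64.7)]
s7 small 510 0.0725 [array([537.8, 262. ]), array([55.5, 61.2]), np.float64(68.0)]
```

View pics/t7.png

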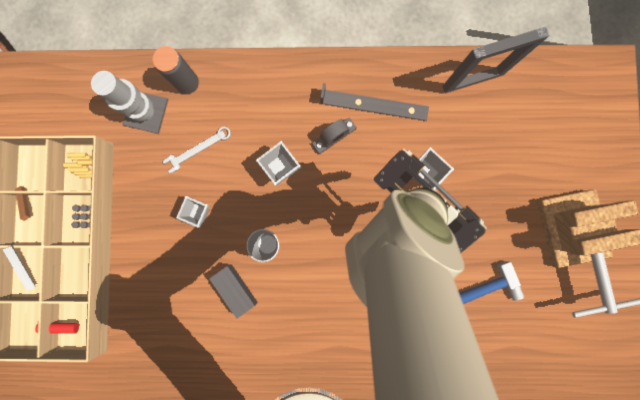

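Emit:
{"op": "jog_arm", "data": {
  "rows": [-0.02,0.12,0,-2,0.6,-2,1,-0.04,0.25,0,-4,1.2,-4,1,-0.06,0.37,-0.02,-6,1.8,-4,1,-0.08,0.49,-0.02,-7.9,2.3,-4.1,1,-0.08,0.49,-0.02,-7.9,2.3,-4.1,1]
}}

```text
clock: 9.05
eef_pos: [0.6312, -0.271, 0.281]
eef_rot: [0.374, 0.927, 0.001, -0.002]
ft_force: [0.0, -0.9, -1.0]
width: 0.0929
```

```bash
python3 -c "
from h import *
go([0.63,-0.2705,0.16],[0,0,-1],V)
snap('wrist','w8')"
```

```text
jog [ 0.    -0.004  0.001] [ 0.07 -0.06 14.  ] ang 0.2 dist 14.0 grasp now [ 0.6313 -0.271   0.3   ] z [-0.002  0.003 -1.   ] y [0.694 0.72  0.   ] w 0.0929 F [ 0.  -0.9 -1. ] t 9.05 q [ 0.61  0.53 -0.45  1.6   0.25  1.07  0.9 ]
```

View pics/w8.png

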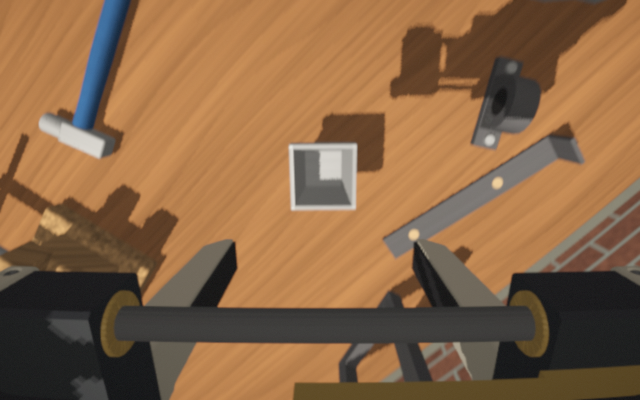

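The wrist view shows the standing tub's rim square to the jaws, corners about (290,143) and (357,210). I'll measure it.

```bash
cat >> h.py <<'E'
def rimrect(fn,x,y,z0=0.075,z1=0.105,zp=0.09,r=0.07):
    z=load(fn);c=cloud(z)
    m=(np.hypot(c[...,0]-x,c[...,1]-y)<r)&(c[...,2]>z0)&(c[...,2]<z1)
    m=m.astype(np.uint8)
    cn=max(cv2.findContours(m,cv2.RETR_EXTERNAL,cv2.CHAIN_APPROX_NONE)[0],key=len)
    n=cv2.undistortPoints(cn.reshape(-1,1,2).astype(float),z['K'].astype(float),z['D'].astype(float)).reshape(-1,2)
    d=np.c_[n,np.ones(len(n))]@Ro.from_quat(z['R']).as_matrix().T
    w=z['p']+d*((zp-z['p'][2])/d[:,2])[:,None]
    q=cv2.minAreaRect((w[:,:2]*1000).astype(np.float32))
    return [np.round(t,1) for t in q], cv2.boundingRect(cn)
E
python3 -c "
from h import *
print(rimrect('w8',.63,-.27))
print(rimrect('t0' if 0 else 'top0',.646,.066), rimrect('s7',.646,.066), rimrect('s7',.63,-.27))
"
```

```text
([array([ 625.4, -271.6]), array([69.6, 70.6]), np.float64(45.9)], (289, 144, 68, 67))
([array([645.4,  64.9]), array([72.4, 69.9]), np.float64(37.4)], (256, 141, 45, 44)) ([array([654.1,  62.6]), array([78.1, 90.8]), np.float64(36.9)], (323, 188, 40, 28)) ([array([ 638.3, -270.8]), array([79.6, 85.5]), np.float64(46.2)], (180, 217, 44, 31))
```

```bash
python3 -c "
from h import *
a=np.radians(37.2);Y=[np.cos(a),np.sin(a),0]
go([0.646,0.066,0.3],[0,0,-1],Y)"
```

```text
jog [-0.002 -0.012  0.149] [22.64 25.58 -0.07] ang 8.6 dist 34.2 grasp now [ 0.6298 -0.2753  0.2971] z [-0.01   0.007 -1.   ] y [ 0.698  0.716 -0.002] w 0.0927 F [ 0.7 -4.2  0.7] t 9.1 q [ 0.61  0.54 -0.44  1.6   0.25  1.07  0.9 ]
```

Emit:
{"op": "jog_arm", "data": {
  "rows": [0,0,0,0,0,0,1,0,0,0,0,0,0,1]
}}

```text
clock: 9.3
eef_pos: [0.6275, -0.269, 0.2767]
eef_rot: [0.374, 0.928, -0.001, -0.003]
ft_force: [-0.0, 1.2, 0.0]
width: 0.093
```

```bash
python3 -c "
from h import *
for i in range(5):
    s=bot.sense(); print(np.round(s['eef_pos'],4),np.round(s['eef_rot'],4),np.round(s['ft_force'],1),np.round(s['joint_velocities'],3))
    m=viewer.camera_model('wrist'); print(m['position'],Ro.from_quat(s['eef_rot']).as_matrix().T@(m['position']-s['eef_pos']))
    snap('wrist','w9%d'%i); print(rimrect('w9%d'%i,.63,-.27))
"
```

```text
[ 0.6275 -0.269   0.2767] [ 0.3737  0.9275 -0.0015 -0.0031] [-0.   1.2  0. ] [-0.017 -0.022 -0.008  0.009 -0.022  0.     0.022]
[ 0.57524815 -0.21494378  0.44327294] [ 0.07593081  0.00191668 -0.16618272]
([array([ 629.1, -267.5]), array([70.2, 72.1]), np.float64(46.7)], (291, 148, 68, 68))
[ 0.6276 -0.2681  0.2774] [ 0.373   0.9278 -0.0011 -0.0029] [-0.3  0.1 -0.2] [-0.009 -0.015 -0.003 -0.003 -0.017  0.006  0.023]
[ 0.5752118  -0.21422309  0.44386934] [ 0.07591588  0.00191771 -0.16618212]
([array([ 629.2, -268.2]), array([70.3, 71.2]), np.float64(46.4)], (290, 149, 68, 67))
[ 0.6279 -0.2677  0.2779] [ 3.725e-01  9.280e-01 -8.000e-04 -2.700e-03] [ 0.6 -0.1  0.4] [-0.003 -0.01   0.    -0.009 -0.014  0.005  0.017]
[ 0.575278   -0.21391587  0.44439786] [ 0.07592606  0.0019114  -0.16616466]
([array([ 629.3, -268.5]), array([70.2, 71.3]), np.float64(46.4)], (290, 149, 68, 67))
[ 0.6281 -0.2676  0.2783] [ 3.724e-01  9.281e-01 -6.000e-04 -2.500e-03] [ 0.1  0.4 -0.5] [ 0.001 -0.003  0.003 -0.013 -0.013  0.006  0.014]
[ 0.57538689 -0.21388205  0.4448109 ] [ 0.07592491  0.00191522 -0.16618493]
([array([ 628.9, -268.5]), array([70.2, 70.2]), np.float64(46.4)], (289, 149, 68, 66))
[ 0.6283 -0.2677  0.2786] [ 3.724e-01  9.281e-01 -4.000e-04 -2.300e-03] [ 0.   0.  -0.6] [ 0.005 -0.002  0.003 -0.013 -0.008  0.006  0.012]
[ 0.57550232 -0.21401227  0.4451014 ] [ 0.07592506  0.00192501 -0.16618089]
([array([ 628.7, -268.4]), array([70.2, 71.2]), np.float64(46.4)], (289, 148, 68, 67))
```

```bash
python3 -c "
from h import *
a=np.radians(37.2);Y=[np.cos(a),np.sin(a),0]
go([0.646,0.066,0.3],[0,0,-1],Y)"
```

```text
jog [-0.002 -0.004  0.158] [21.82 25.34 -0.19] ang 9.1 dist 33.4 grasp now [ 0.6285 -0.268   0.2978] z [-0.004  0.001 -1.   ] y [ 0.691  0.723 -0.002] w 0.093 F [ 0.7  0.6 -0.1] t 9.55 q [ 0.6   0.53 -0.44  1.62  0.25  1.06  0.9 ]
```

Emit:
{"op": "jog_arm", "data": {
  "rows": [0,0,0.03,3,3.4,0,1,0,0,0.06,6.5,7.2,0,1,0,0,0.1,10,11,0,1,0,0,0.13,13,15,0,1,0,0,0.15,16.5,18.5,0,1]
}}

```text
clock: 10.05
eef_pos: [0.6377, -0.0218, 0.2797]
eef_rot: [0.442, 0.897, 0.0, -0.002]
ft_force: [0.4, -0.2, -0.2]
width: 0.0931
```

```bash
python3 -c "
from h import *
a=np.radians(37.2);Y=[np.cos(a),np.sin(a),0]
go([0.646,0.066,0.3],[0,0,-1],Y)"
```

```text
jog [-0.001 -0.003  0.006] [ 6.46  6.01 -0.12] ang 0.4 dist 8.8 grasp now [ 0.6378 -0.0218  0.2987] z [-0.003  0.002 -1.   ] y [ 0.793  0.609 -0.001] w 0.0931 F [ 0.4 -0.2 -0.2] t 10.05 q [ 0.24  0.47 -0.44  1.72  0.22  1.01  0.38]
```

Emit:
{"op": "jog_arm", "data": {
  "rows": [0,0,0,2.5,2.3,0,1,0,0,0,5,4.6,0,1,0,0,0,6.4,6,0,1,0,0,0,6.4,6,0,1,0,0,0,6.4,6,0,1]
}}

```text
clock: 10.55
eef_pos: [0.6459, 0.0631, 0.2795]
eef_rot: [0.441, 0.897, -0.0, -0.002]
ft_force: [-0.9, 0.8, -0.3]
width: 0.0929
```

Emit:
{"op": "jog_arm", "data": {
  "rows": [0,0,0,0,0,0,1,0,0,0,0,0,0,1,0,0,0,0,0,0,1]
}}

```text
clock: 10.85
eef_pos: [0.6462, 0.0619, 0.2794]
eef_rot: [0.442, 0.897, 0.0, -0.002]
ft_force: [-0.0, -0.5, -0.7]
width: 0.0929
```

```bash
python3 -c "
from h import *
a=np.radians(37.2);Y=[np.cos(a),np.sin(a),0]
go([0.646,0.066,0.3],[0,0,-1],Y)
for i in range(3):
    s=bot.sense();snap('wrist','wt%d'%i); print(rimrect('wt%d'%i,.646,.066),s['eef_pos'].round(4))
"
```

```text
jog [-0.002 -0.004  0.005] [ 0.34  0.23 -0.15] ang 0.4 dist 0.4 grasp now [0.6463 0.0619 0.2984] z [-0.004  0.002 -1.   ] y [ 0.793  0.609 -0.002] w 0.0929 F [-0.  -0.5 -0.7] t 10.85 q [ 0.11  0.48 -0.44  1.69  0.23  1.02  0.25]
([array([645.2,  67.8]), array([70.2, 70.9]), np.float64(37.6)], (292, 143, 68, 67)) [0.6462 0.0619 0.2794]
([array([645.1,  68. ]), array([70.2, 70.9]), np.float64(37.6)], (292, 143, 68, 67)) [0.6462 0.0622 0.2794]
([array([645. ,  68.1]), array([70.1, 70.8]), np.float64(37.6)], (292, 143, 68, 67)) [0.6462 0.0624 0.2794]
```

View pics/wt0.png

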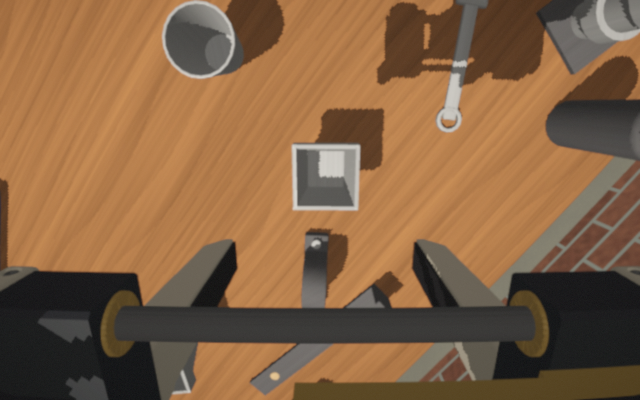

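The wrist camera puts the twin at (645, 68) mm with yaw 37.6 and the tub at (629, -268.4) with yaw 46.4. Both are offset from the top view by the same amount, so the displacement between them is consistent. I'll go back to the tub and grasp it with a vertical tool.

```bash
cat >> h.py <<'E'
def yy(deg): a=np.radians(deg); return [np.cos(a),np.sin(a),0]
E
python3 -c "
from h import *
go([0.629,-0.2685,0.26],[0,0,-1],yy(46.4))"
```

```text
jog [-0.001 -0.005 -0.154] [-25.22 -21.54   3.76] ang 8.9 dist 33.4 grasp now [0.6463 0.0626 0.2984] z [-0.004  0.003 -1.   ] y [ 0.793  0.609 -0.002] w 0.0929 F [-0.1  0.3 -0.6] t 11.0 q [ 0.11  0.48 -0.44  1.69  0.23  1.02  0.25]
```

Emit:
{"op": "jog_arm", "data": {
  "rows": [0,0,-0.03,-3.5,-3,0,1,0,0,-0.06,-7,-6,0,1,0,0,-0.1,-11,-9.4,0,1,0,0,-0.13,-15,-12.8,0,1,0,0,-0.15,-19,-16.2,1,1]
}}

```text
clock: 11.5
eef_pos: [0.6344, -0.1802, 0.2713]
eef_rot: [0.373, 0.928, 0.001, -0.001]
ft_force: [1.1, 0.5, 0.5]
width: 0.0929
```

```bash
python3 -c "
from h import *
go([0.629,-0.2685,0.2],[0,0,-1],yy(46.4))"
```

```text
jog [ 0.    -0.003 -0.003] [-5.74 -6.75  9.01] ang 0.2 dist 12.6 grasp now [ 0.6344 -0.1802  0.2903] z [-0.002  0.002 -1.   ] y [0.692 0.722 0.   ] w 0.0929 F [1.1 0.5 0.5] t 11.5 q [ 0.49  0.5  -0.45  1.68  0.25  1.02  0.76]
```

Emit:
{"op": "jog_arm", "data": {
  "rows": [0,0,0,-2.5,-3,3,1,0,0,0,-4.6,-5.4,6,1,0,0,0,-5.7,-6.7,9,1,0,0,0,-5.7,-6.7,9,1,0,0,0,-5.7,-6.7,9,1]
}}

```text
clock: 12.0
eef_pos: [0.6286, -0.2647, 0.1802]
eef_rot: [0.373, 0.928, 0.001, -0.003]
ft_force: [0.4, 0.5, 0.5]
width: 0.0927
```

Emit:
{"op": "jog_arm", "data": {
  "rows": [0,0,0,0,0,0,1,0,0,0,0,0,0,1,0,0,0,0,0,0,1]
}}

```text
clock: 12.3
eef_pos: [0.6294, -0.2644, 0.1816]
eef_rot: [0.372, 0.928, 0.001, -0.001]
ft_force: [0.4, 0.1, 0.3]
width: 0.0927
```

```bash
python3 -c "
from h import *
snap('wrist','w10'); print(rimrect('w10',.629,-.2685))
go([0.629,-0.2685,0.08],[0,0,-1],yy(46.4))"
```

```text
([array([ 628.2, -268.5]), array([70.1, 72.1]), np.float64(46.3)], (272, 164, 92, 89))
jog [-0.    -0.003 -0.002] [-0.3  -0.28 12.03] ang 0.2 dist 12.0 grasp now [ 0.6292 -0.2647  0.2003] z [-0.003  0.002 -1.   ] y [ 0.691  0.722 -0.   ] w 0.093 F [ 0.6 -0.2  0.4] t 12.35 q [ 0.58  0.62 -0.42  1.72  0.31  0.88  0.84]
```

View pics/w10.png

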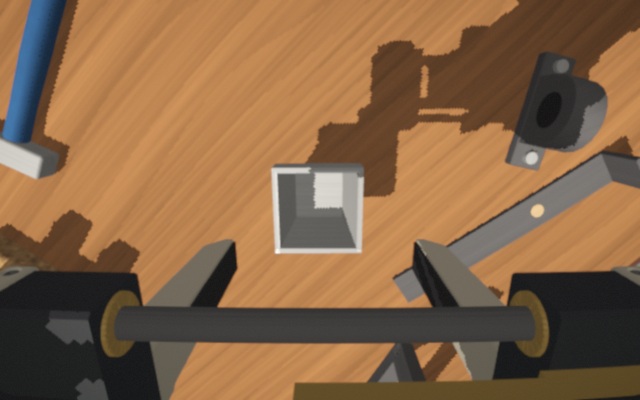

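Emit:
{"op": "jog_arm", "data": {
  "rows": [0,0,0,-0.3,-0.3,3,1,0,0,0,-0.3,-0.3,6,1,0,0,0,-0.3,-0.3,9,1,0,0,0,-0.3,-0.3,11,1,0,0,0,-0.3,-0.3,12,1]
}}

```text
clock: 12.85
eef_pos: [0.6275, -0.2688, 0.0585]
eef_rot: [0.373, 0.928, 0.0, -0.003]
ft_force: [-0.5, -0.0, -0.1]
width: 0.093
```

Emit:
{"op": "jog_arm", "data": {
  "rows": [0,0,0,0,0,0,1,0,0,0,0,0,0,1,0,0,0,0,0,0,1]
}}

```text
clock: 13.15
eef_pos: [0.6289, -0.2695, 0.0615]
eef_rot: [0.373, 0.928, 0.001, -0.001]
ft_force: [-0.3, 0.8, 1.0]
width: 0.0929
```

```bash
python3 -c "
from h import *
snap('wrist','w11')
go([0.629,-0.2685,0.08],[0,0,-1],yy(46.4))"
```

```text
jog [-0.    -0.003 -0.004] [0.06 0.09 0.04] ang 0.3 dist 0.1 grasp now [ 0.6289 -0.2697  0.0804] z [-0.002  0.002 -1.   ] y [ 0.692  0.722 -0.   ] w 0.093 F [0.  0.4 0.7] t 13.2 q [ 0.54  0.75 -0.35  1.79  0.39  0.67  0.77]
```

View pics/w11.png

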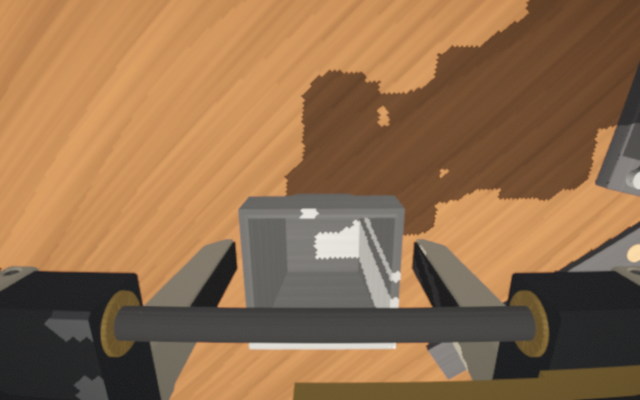

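The rim (240–404) sits between the fingers (236 and 414). I'll close on it.

Emit:
{"op": "jog_arm", "data": {
  "rows": [0,0,0,0,0,0,0.85,0,0,0,0,0,0,0.7,0,0,0,0,0,0,0.5,0,0,0,0,0,0,0.4,0,0,0,0,0,0,0.4],
  "squeeze": 35
}}

```text
clock: 13.7
eef_pos: [0.6281, -0.2695, 0.0602]
eef_rot: [0.373, 0.928, 0.0, -0.002]
ft_force: [-0.9, -0.3, 1.9]
width: 0.0698
```

Emit:
{"op": "jog_arm", "data": {
  "rows": [0,0,0,0,0,0,0.4,0,0,0,0,0,-3,0.4,0,0,0,0,0,-7,0.4,0,0,0,0,0,-11,0.4,0,0,0,0,0,-13,0.4]
}}

```text
clock: 14.2
eef_pos: [0.6294, -0.2698, 0.193]
eef_rot: [0.373, 0.928, 0.001, -0.001]
ft_force: [-0.2, -0.1, -2.9]
width: 0.0696
```

```bash
python3 -c "
from h import *
go([0.645,0.068,0.21],[0,0,-1],yy(37.6))"
```

```text
jog [ 0.    -0.002  0.15 ] [22.26 25.45  0.26] ang 8.6 dist 33.8 grasp now [ 0.6295 -0.2698  0.212 ] z [-0.002  0.002 -1.   ] y [0.692 0.722 0.   ] w 0.0696 F [-0.2 -0.1 -2.9] t 14.2 q [ 0.59  0.61 -0.42  1.7   0.3   0.9   0.85]
```

Emit:
{"op": "jog_arm", "data": {
  "rows": [0,0,0.03,3,3.4,0,0.4,0,0,0.06,6.4,7.3,0,0.4,0,0,0.1,9.9,11.3,0,0.4,0,0,0.13,13.4,15.3,0,0.4,0,0,0.15,16.8,19.2,0,0.4]
}}

```text
clock: 14.7
eef_pos: [0.6391, -0.0228, 0.1901]
eef_rot: [0.442, 0.897, 0.0, -0.003]
ft_force: [0.7, 0.0, -3.1]
width: 0.0698
```

```bash
python3 -c "
from h import *
go([0.645,0.068,0.21],[0,0,-1],yy(37.6))"
```

```text
jog [-0.003 -0.005 -0.001] [ 6.85  5.99 -0.07] ang 0.4 dist 9.1 grasp now [ 0.6392 -0.0229  0.2091] z [-0.005  0.003 -1.   ] y [ 0.793  0.609 -0.003] w 0.0698 F [ 0.7  0.  -3.1] t 14.7 q [ 0.2   0.55 -0.38  1.81  0.27  0.83  0.34]
```

Emit:
{"op": "jog_arm", "data": {
  "rows": [0,0,0,2.5,2.2,0,0.4,0,0,0,5,4.4,0,0.4,0,0,0,6.5,5.7,0,0.4,0,0,0,6.8,6,0,0.4,0,0,0,6.8,6,0,0.4]
}}

```text
clock: 15.2
eef_pos: [0.6455, 0.0662, 0.1903]
eef_rot: [0.441, 0.898, -0.0, -0.003]
ft_force: [-0.2, -0.6, -2.5]
width: 0.0697
```

Emit:
{"op": "jog_arm", "data": {
  "rows": [0,0,0,0,0,0,0.4,0,0,0,0,0,0,0.4,0,0,0,0,0,0,0.4,0,0,0,0,0,0,0.4]
}}

```text
clock: 15.6
eef_pos: [0.646, 0.0649, 0.1909]
eef_rot: [0.442, 0.897, 0.0, -0.002]
ft_force: [-0.2, 0.3, -3.9]
width: 0.0697
```

```bash
python3 -c "
from h import *
snap('scene','s12'); snap('top','t12'); snap('wrist','w12')
go([0.645,0.068,0.14],[0,0,-1],yy(37.6))
im=cv2.imread('pics/s12.png')[80:250,250:450];cv2.imwrite('pics/s12c.png',cv2.resize(im,None,fx=3.5,fy=3.5))
im=cv2.imread('pics/t12.png')[90:250,190:390];cv2.imwrite('pics/t12c.png',cv2.resize(im,None,fx=3.5,fy=3.5))
"
```

```text
jog [-0.002 -0.005 -0.   ] [0.22 0.09 6.99] ang 0.3 dist 7.0 grasp now [0.646  0.0655 0.2099] z [-0.004  0.003 -1.   ] y [ 0.793  0.61  -0.002] w 0.0695 F [ 0.5 -0.1 -2.9] t 15.75 q [ 0.07  0.56 -0.38  1.79  0.27  0.84  0.21]
```

View pics/s12c.png

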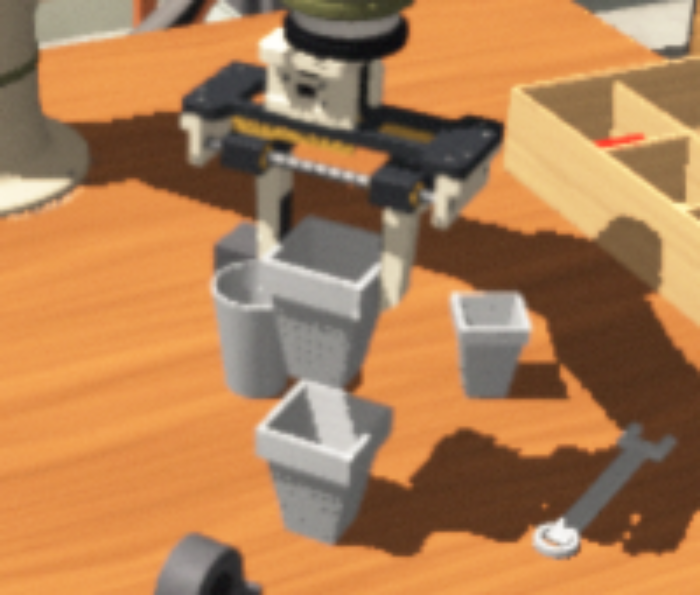

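View pics/w12.png

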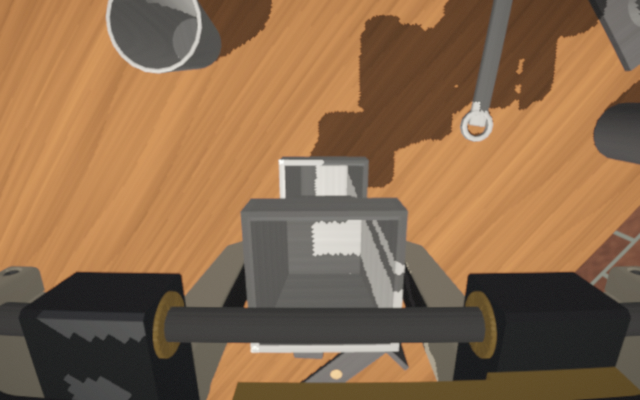

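```bash
python3 -c "
from h import *
e1=np.array(yy(37.4)[:2]);e2=np.array([-e1[1],e1[0]]);g=np.array([.6455,.0655])
c=cloud(load('s12'));rel=c[...,:2]-g;A=rel@e1;B=rel@e2
for nm,lo,hi in (('twin',.072,.088),('held',.202,.218)):
    m=(c[...,2]>lo)&(c[...,2]<hi)&(np.abs(A)<.045)&(np.abs(B)<.045)
    for n,P,Q in (('e1+',A,B),('e2-',-B,A)):
        k=m&(P>.026)&(np.abs(Q)<.025)
        if k.sum()>5:
            co=np.polyfit(Q[k],P[k],1); print(nm,n,k.sum(),np.median(P[k]).round(4),'slope',co[0].round(3))
c=cloud(load('t12'));rel=c[...,:2]-g;A=rel@e1;B=rel@e2
m=(c[...,2]>.19)&(c[...,2]<.235)&(np.abs(A)<.04)&(np.abs(B)<.045)
print(m.sum(),np.percentile(A[m],[1,99]),np.percentile(B[m],[1,99]),np.percentile(c[m][:,2],[5,50,95]))
"
```

```text
twin e1+ 48 0.0353 slope 0.016
twin e2- 103 0.0325 slope 0.017
held e1+ 42 0.037 slope 0.267
held e2- 133 0.0348 slope -0.012Traceback (most recent call last):
  File "<string>", line 13, in <module>
    print(m.sum(),np.percentile(A[m],[1,99]),np.percentile(B[m],[1,99]),np.percentile(c[m][:,2],[5,50,95]))
                  ~~~~~~~~~~~~~^^^^^^^^^^^^^
    return _quantile_unchecked(
        a, q, axis, out, overwrite_input, method, keepdims, weights)
    return _ureduce(a,
                    func=_quantile_ureduce_func,
    ...<5 lines>...
                    overwrite_input=overwrite_input,
                    method=method)
    r = func(a, **kwargs)
    result = _quantile(arr,
                       quantiles=q,
    ...<2 lines>...
                       out=out,
                       weights=wgt)
    slices_having_nans = np.isnan(arr[-1, ...])
                                  ~~~^^^^^^^^^
IndexError: index -1 is out of bounds for axis 0 with size 0
```

View pics/t12c.png

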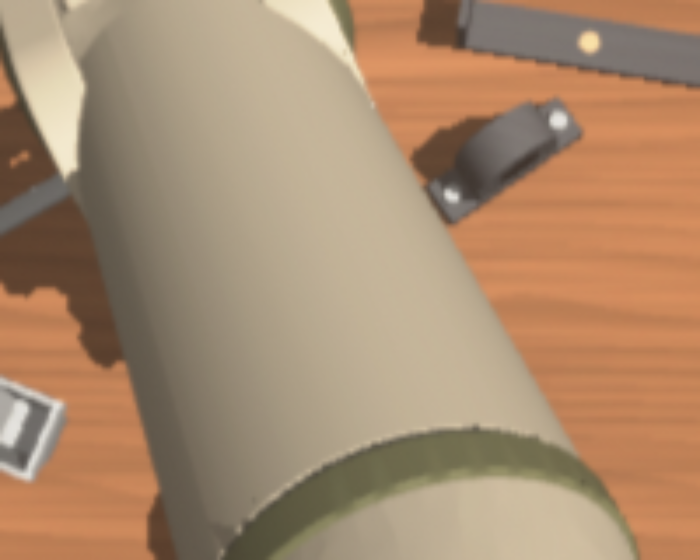

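The scene view puts the held tub 2.3 mm off towards -e2. That matches the planned +0.22 cm tool-x correction. I'll apply it and descend.

Emit:
{"op": "jog_arm", "data": {
  "rows": [0,0,0,0.2,0.1,0.5,0.4,0,0,0,0.2,0.1,1.5,0.4,0,0,0,0.2,0.1,3,0.4,0,0,0,0.2,0.1,4.5,0.4,0,0,0,0.2,0.1,5,0.4]
}}

```text
clock: 16.25
eef_pos: [0.644, 0.0679, 0.1381]
eef_rot: [0.441, 0.897, -0.001, -0.004]
ft_force: [0.3, 0.3, -3.3]
width: 0.0698
```

Emit:
{"op": "jog_arm", "data": {
  "rows": [0,0,0,0,0,0,0.4,0,0,0,0,0,0,0.4,0,0,0,0,0,0,0.4,0,0,0,0,0,0,0.4]
}}

```text
clock: 16.65
eef_pos: [0.6456, 0.0682, 0.1415]
eef_rot: [0.442, 0.897, 0.001, -0.002]
ft_force: [0.7, -0.0, -3.5]
width: 0.0697
```

```bash
cat > cmp.py <<'E'
from h import *
import sys
def cmp(fn,zb):
    e1=np.array(yy(37.4)[:2]);e2=np.array([-e1[1],e1[0]]);g=np.array([.6455,.0655])
    c=cloud(load(fn));rel=c[...,:2]-g;A=rel@e1;B=rel@e2
    for nm,lo,hi in (('twin',.072,.086),('held',zb+.072,zb+.086)):
        m=(c[...,2]>lo)&(c[...,2]<hi)&(np.abs(A)<.045)&(np.abs(B)<.045)
        for n,P,Q in (('e1+',A,B),('e2-',-B,A)):
            k=m&(P>.026)&(np.abs(Q)<.03)
            if k.sum()>5:
                co=np.polyfit(Q[k],P[k],1); print(nm,n,k.sum(),np.median(P[k]).round(4),'slope',co[0].round(3))
E
python3 -c "
from cmp import *
snap('scene','s13')
cmp('s13',.08)
go([0.645,0.068,0.14],[0,0,-1],yy(37.6))
im=cv2.imread('pics/s13.png')[80:250,250:450];cv2.imwrite('pics/s13c.png',cv2.resize(im,None,fx=3.5,fy=3.5))
"
```

```text
twin e1+ 47 0.0356 slope 0.003
twin e2- 110 0.0327 slope -0.005
held e1+ 40 0.0383 slope 0.16
held e2- 131 0.0321 slope -0.0
jog [-0.001 -0.004 -0.   ] [ 0.01 -0.05  2.04] ang 0.2 dist 2.0 grasp now [0.6456 0.0681 0.1604] z [-0.003  0.003 -1.   ] y [ 0.792  0.61  -0.001] w 0.0694 F [ 0.6  0.7 -3.5] t 16.7 q [ 0.04  0.62 -0.36  1.83  0.3   0.75  0.18]
```

View pics/s13c.png

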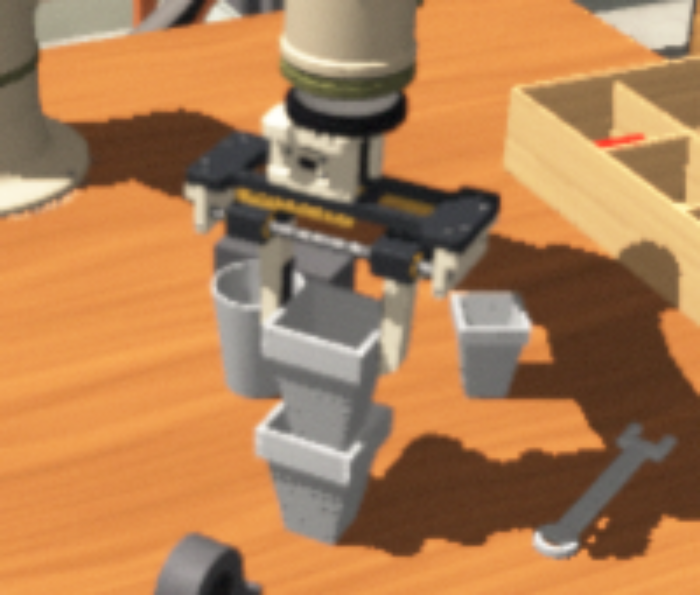

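```bash
python3 -c "
from h import *
e1=np.array(yy(37.4)[:2]);e2=np.array([-e1[1],e1[0]]);g=np.array([.6455,.0655])
c=cloud(load('s13'));rel=c[...,:2]-g;A=rel@e1;B=rel@e2
for nm,lo,hi in (('twin',.074,.084),('held',.154,.164)):
    m=(c[...,2]>lo)&(c[...,2]<hi)&(np.abs(A)<.045)&(B<-.026)&(B>-.04)
    print(nm,m.sum(),np.percentile(A[m],[0,2,10,98,100]).round(4))
    for v in range(400):
        k=m[v]
        if k.sum()>10: print(v,A[v][k].min().round(4),A[v][k].max().round(4))
"
```

```text
twin 101 [-0.0348 -0.0331 -0.0272  0.0358  0.0372]
209 -0.0201 0.0066
210 -0.0154 0.0147
211 -0.0089 0.0209
212 0.0023 0.0286
held 108 [-0.0313 -0.0308 -0.0244  0.0375  0.0386]
179 -0.0308 0.0008
180 -0.027 0.0062
181 -0.0169 0.0118
182 -0.0058 0.0237
183 0.0026 0.0352
184 0.0082 0.0386
```

Emit:
{"op": "jog_arm", "data": {
  "rows": [0,0,0,0,-0.15,0.2,0.4,0,0,0,0,-0.15,0.8,0.4,0,0,0,0,-0.15,1.4,0.4,0,0,0,0,-0.15,2,0.4,0,0,0,0,-0.15,2.4,0.4]
}}

```text
clock: 17.2
eef_pos: [0.6437, 0.0673, 0.1159]
eef_rot: [0.441, 0.897, 0.0, -0.003]
ft_force: [0.5, -0.8, -3.5]
width: 0.0693
```

Emit:
{"op": "jog_arm", "data": {
  "rows": [0,0,0,0,0,0,0.4,0,0,0,0,0,0,0.4,0,0,0,0,0,0,0.4]
}}

```text
clock: 17.5
eef_pos: [0.6442, 0.0674, 0.1171]
eef_rot: [0.442, 0.897, 0.0, -0.002]
ft_force: [0.6, 1.9, -3.1]
width: 0.0697
```

```bash
python3 -c "
from cmp import *
snap('scene','s14')
cmp('s14',.055)
go([0.645,0.068,0.117],[0,0,-1],yy(37.6))
im=cv2.imread('pics/s14.png')[80:250,250:450];cv2.imwrite('pics/s14c.png',cv2.resize(im,None,fx=3.5,fy=3.5))
e1=np.array(yy(37.4)[:2]);e2=np.array([-e1[1],e1[0]]);g=np.array([.6455,.0655])
c=cloud(load('s14'));rel=c[...,:2]-g;A=rel@e1;B=rel@e2
for nm,lo,hi in (('twin',.070,.086),('held',.126,.142)):
    m=(c[...,2]>lo)&(c[...,2]<hi)&(np.abs(A)<.045)&(B<-.026)&(B>-.04)
    print(nm,m.sum(),np.percentile(A[m],[0,2,10,98,100]).round(4))
"
```

```text
twin e1+ 48 0.0355 slope 0.01
twin e2- 114 0.0327 slope 0.017
held e1+ 39 0.0369 slope 0.181
held e2- 123 0.0321 slope -0.008
jog [-0.001 -0.004 -0.   ] [-0.01  0.1   1.91] ang 0.3 dist 1.9 grasp now [0.6443 0.0673 0.1361] z [-0.004  0.003 -1.   ] y [ 0.792  0.61  -0.001] w 0.0697 F [-0.   0.6 -3.9] t 17.55 q [ 0.04  0.65 -0.35  1.85  0.32  0.7   0.17]
twin 161 [-0.0352 -0.0333 -0.0284  0.0357  0.0362]
held 172 [-0.0335 -0.0323 -0.0263  0.0359  0.0375]
```

View pics/s14c.png

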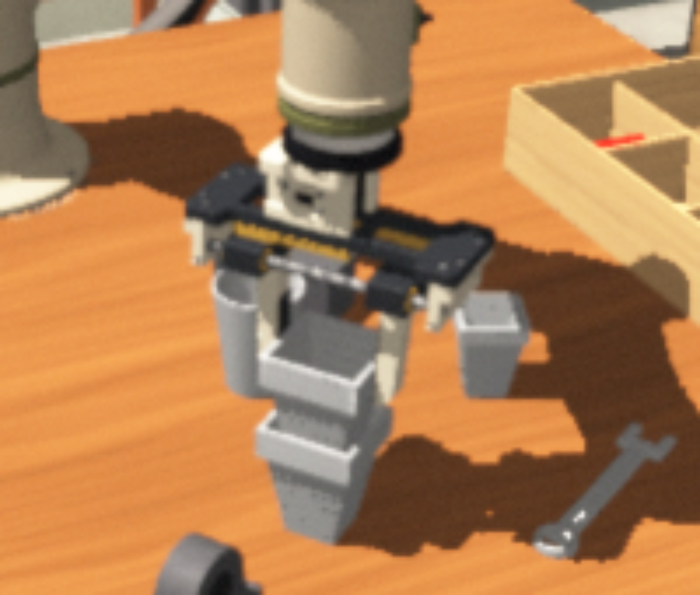

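Aligned to about 1 mm, with no contact force yet. I'll go slowly down.

Emit:
{"op": "jog_arm", "data": {
  "rows": [0,0,0,0,-0.07,0.3,0.4,0,0,0,0,-0.07,0.7,0.4,0,0,0,0,-0.07,1.1,0.4,0,0,0,0,-0.07,1.4,0.4,0,0,0,0,-0.07,1.5,0.4]
}}

```text
clock: 18.05
eef_pos: [0.6431, 0.0669, 0.1013]
eef_rot: [0.442, 0.897, 0.0, -0.003]
ft_force: [-0.6, -0.3, -3.2]
width: 0.07
```

Emit:
{"op": "jog_arm", "data": {
  "rows": [0,0,0,0,0,0,0.4,0,0,0,0,0,0,0.4,0,0,0,0,0,0.15,0.4,0,0,0,0,0,0.15,0.4]
}}

```text
clock: 18.45
eef_pos: [0.6433, 0.0669, 0.1003]
eef_rot: [0.442, 0.897, 0.0, -0.002]
ft_force: [0.6, 0.1, -3.0]
width: 0.0694
```

```bash
python3 -c "
from cmp import *
go([0.645,0.068,0.115],[0,0,-1],yy(37.6))"
```

```text
jog [-0.002 -0.005 -0.   ] [-0.02  0.2   0.43] ang 0.3 dist 0.5 grasp now [0.6434 0.0668 0.1193] z [-0.004  0.003 -1.   ] y [ 0.792  0.61  -0.002] w 0.0694 F [ 0.6  0.1 -3. ] t 18.45 q [ 0.03  0.67 -0.34  1.86  0.33  0.67  0.15]
```

Emit:
{"op": "jog_arm", "data": {
  "rows": [0,0,0,0,0,0.1,0.4,0,0,0,0,0,0.2,0.4,0,0,0,0,0,0.3,0.4,0,0,0,0,0,0.3,0.4,0,0,0,0,0,0.3,0.4]
}}

```text
clock: 18.95
eef_pos: [0.6433, 0.0669, 0.0973]
eef_rot: [0.442, 0.897, 0.0, -0.003]
ft_force: [-0.6, -0.5, -3.7]
width: 0.0695
```

Emit:
{"op": "jog_arm", "data": {
  "rows": [0,0,0,0,0,0.05,0.4,0,0,0,0,0,0.1,0.4,0,0,0,0,0,0.1,0.4]
}}

```text
clock: 19.25
eef_pos: [0.6433, 0.0669, 0.0963]
eef_rot: [0.442, 0.897, 0.0, -0.003]
ft_force: [0.1, -0.4, -3.9]
width: 0.0698
```

Emit:
{"op": "jog_arm", "data": {
  "rows": [0,0,0,0,0,0.05,0.4,0,0,0,0,0,0.1,0.4,0,0,0,0,0,0.1,0.4]
}}

```text
clock: 19.55
eef_pos: [0.6434, 0.067, 0.0955]
eef_rot: [0.442, 0.897, 0.0, -0.002]
ft_force: [0.5, -0.5, -1.8]
width: 0.0696
```

Emit:
{"op": "jog_arm", "data": {
  "rows": [0,0,0,0,0,0.05,0.4,0,0,0,0,0,0.1,0.4,0,0,0,0,0,0.1,0.4]
}}

```text
clock: 19.85
eef_pos: [0.6435, 0.0669, 0.0952]
eef_rot: [0.442, 0.897, 0.0, -0.002]
ft_force: [-1.7, -1.0, 6.4]
width: 0.0691
```

Contact came at TCP 0.0955, which is the expected fully home height. I'll check before letting go.

```bash
python3 -c "
from cmp import *
snap('scene','s15')
cmp('s15',.035)
im=cv2.imread('pics/s15.png')[120:250,270:430];cv2.imwrite('pics/s15c.png',cv2.resize(im,None,fx=4.5,fy=4.5))
"
```

```text
twin e1+ 53 0.0356 slope 0.022
twin e2- 116 0.0327 slope 0.003
held e1+ 45 0.0362 slope 0.326
held e2- 122 0.032 slope -0.003
```

View pics/s15c.png

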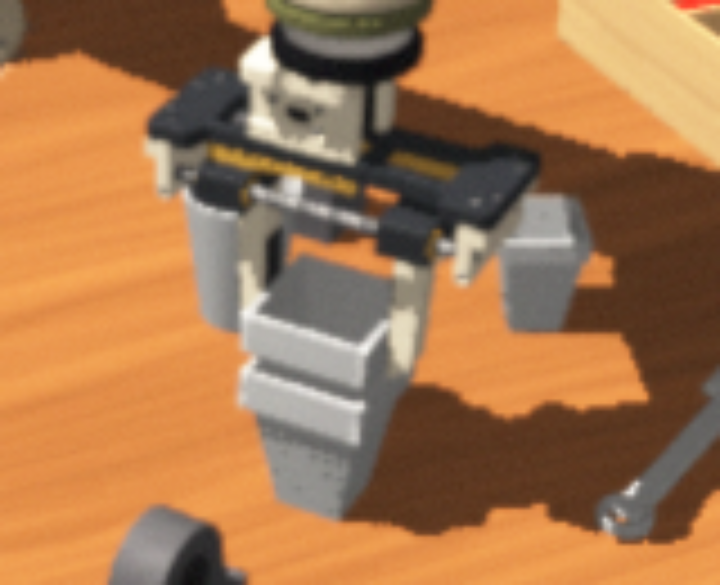

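Fully nested and square, with a band gap of about 13 mm. I'll relieve the force, then release.

Emit:
{"op": "jog_arm", "data": {
  "rows": [0,0,0,0,0,-0.08,0.4,0,0,0,0,0,-0.08,0.85,0,0,0,0,0,-0.08,1,0,0,0,0,0,-0.08,1,0,0,0,0,0,-0.08,1]
}}

```text
clock: 20.4
eef_pos: [0.6435, 0.067, 0.0952]
eef_rot: [0.442, 0.897, 0.0, -0.002]
ft_force: [0.3, -0.1, -0.2]
width: 0.0923
```

Emit:
{"op": "jog_arm", "data": {
  "rows": [0,0,0,0,0,0,1,0,0,0,0,0,-1,1,0,0,0,0,0,-4,1,0,0,0,0,0,-8,1,0,0,0,0,0,-13,1]
}}

```text
clock: 20.9
eef_pos: [0.6429, 0.0665, 0.2259]
eef_rot: [0.441, 0.897, -0.0, -0.004]
ft_force: [0.8, -0.1, 0.8]
width: 0.0934
```

Emit:
{"op": "jog_arm", "data": {
  "rows": [0,0,0,0,0,-4,1,0,0,0,-4,-4,-8,1,0,0,0,-8,-8,-8,1,0,0,0,-12,-12,-8,1,0,0,0,-15,-15,-8,1]
}}

```text
clock: 21.4
eef_pos: [0.6193, -0.1239, 0.3061]
eef_rot: [0.441, 0.897, 0.001, -0.002]
ft_force: [0.9, -0.1, -0.5]
width: 0.0932
```

```bash
python3 -c "
from cmp import *
print(bot.sense()['width'],bot.sense()['eef_pos'])
snap('scene','s16');snap('top','t16')
cmp('s16',.035)
print(rimrect('t16',.646,.066,.105,.14,.125), rimrect('t16',.464,.099), rimrect('t16',.54,.261,.05,.09,.07))
c=cloud(load('t16'));m=(np.hypot(c[...,0]-.646,c[...,1]-.066)<.05)&(c[...,2]>.11);p=c[m]
print(len(p),np.percentile(p[:,2],[5,50,95]), [np.round(t,1) for t in cv2.minAreaRect((p[:,:2]*1000).astype(np.float32))])
A=np.c_[p[:,:2]-p[:,:2].mean(0),np.ones(len(p))];k=p[:,2]>np.percentile(p[:,2],50)-.003;print('tilt',np.linalg.lstsq(A[k],p[k,2],rcond=None)[0])
im=cv2.imread('pics/s16.png')[120:250,270:430];a=cv2.resize(im,None,fx=3,fy=3)
im=cv2.imread('pics/t16.png')[90:220,230:390];b=cv2.resize(im,None,fx=2.4,fy=3);cv2.imwrite('pics/f16.png',cv2.hconcat([a[:, :410],b[:,:380]]))
"
```

```text
0.09319234874528354 [ 0.61934302 -0.12385408  0.30608201]
twin e1+ 58 0.0353 slope -0.016
twin e2- 115 0.0329 slope 0.004
held e1+ 53 0.0346 slope 0.023
held e2- 115 0.0317 slope -0.011
([array([643.8,  65. ]), array([73.5, 69.9]), np.float64(37.8)], (254, 138, 46, 46)) ([array([464. ,  99.3]), array([70.1, 69.5]), np.float64(89.9)], (246, 229, 33, 33)) ([array([539.6, 260.5]), array([57.9, 54.5]), np.float64(67.4)], (176, 196, 33, 31))
426 [0.11209122 0.12455307 0.12781901] [array([644.9,  65.8]), array([70.8, 69.9]), np.float64(37.7)]
tilt [-0.00183592 -0.00101653  0.12569642]
```

View pics/f16.png

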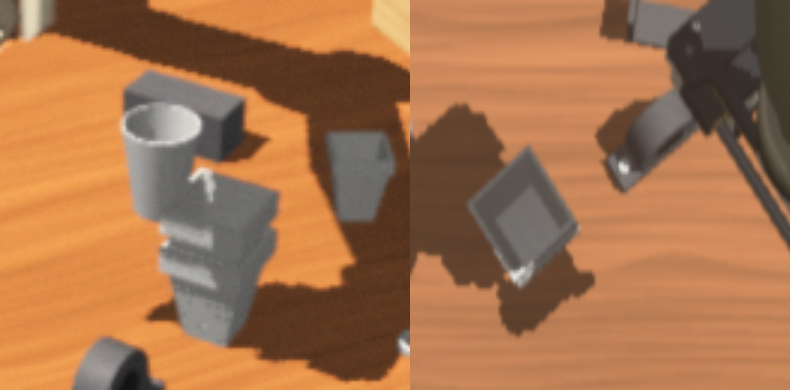

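View pics/s16.png

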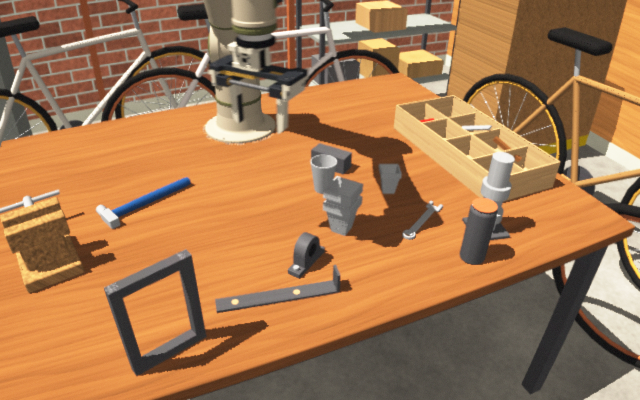

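The nested pair stands square at (342,205), its rim level at about 0.125 m, with the arm clear. The cup, small tub and bearing are where they were. I'll let the arm settle and hand in.

Emit:
{"op": "jog_arm", "data": {
  "rows": [0,0,0,0,0,0,1,0,0,0,0,0,0,1,0,0,0,0,0,0,1]
}}

```text
clock: 21.8
eef_pos: [0.62, -0.1202, 0.3046]
eef_rot: [0.44, 0.898, 0.001, -0.002]
ft_force: [0.2, -0.5, -0.0]
width: 0.0933
```

```bash
python3 -c "
from h import *
print(bot.job_done())"
```

```text
the job is handed in; nothing more can be done
None
```

The toppled tub is nested fully home in the standing twin, and I handed the job in at 21.8 s; no verdict is reported. I gripped the tub across its rim band, turned it upright, set it on the bench and let go. I then took it again by the rim with a vertical tool, lowered it slowly into the twin until light contact (about 10 N) and released it.

**Last checks**
- **Nested height:** the rim is level at about 0.125 m, against 0.125 m expected when fully home.
- **Alignment:** the band faces of the two tubs agree within about 1.2 mm. The stack is square, with centre about (645, 66) mm.
- **Other objects:** the round cup and small tub measured within about 2 mm of their start positions. The bearing looked unmoved in the final picture but I did not re-measure it.
- **Robot:** gripper open and clear.

**Disagreements**
- The wrist camera read about 2–3 mm off the top view, the same at both tubs, so it mostly cancelled out. I took out the remaining 1–2 mm sideways using the scene view before the final descent.
- The arm drifted a few millimetres while settling once, with a brief 4 N reading above the standing tub. I waited for it to settle and measured again.

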